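# Shut down the shoe-polishing corner

### The job

Close up the shoe-polishing corner. First, with the cream tubes and the brush still on the bench, switch the power strip off by sweeping its four red toggles over in one finger drag along the row, not lifting the finger away until the last one is off. Then put every cream tube away in the top grey tier, one lying in each cradle, rolled round beforehand on the bench so that its coloured shade patch faces straight up, and stand the loose horsehair brush bristles down in the flat bay at the end of that tier; leave the tin, the scraper and the applicator where they are.

Things in the scene. Friction and masses are not known exactly. Their poses are not given: they have to be found in the camera images.
- strip: white power strip fixed to the bench, 90 (x) x 280 (y) x 34 mm high; origin: centre of its underside. Four red toggles 50 mm apart in a row along its y, at x = -22 mm, leaning to -y when on: drag a fingertip along them from -y to +y, tip 50-60 mm above the bench. Two black plugs (x +7 to +37 mm, y -75 and +25 mm, 30 mm wide) rise to 56 mm.
- row_start (a point): pivot of toggle 0, the first in the row, 36 mm above the bench; axes as the strip's. Each toggle is a bar of radius 4 mm, tip centre 30 mm from its pivot. On, it leans 25 deg towards the strip's -y (top 67 mm above the bench); off, 70 deg towards +y (top 50 mm).
- row_end (a point): pivot of toggle 3, the last in the row, 150 mm in +y from the first, 36 mm above the bench
- switch0 (a joint): toggle 0, 0 mm along the row from the first: 0 rad on (as at the start), 1.66 rad fully off; past upright (0.44 rad) it falls by itself to the nearer stop, and needs well under 1 N
- switch1 (a joint): toggle 1, 50 mm along the row from the first: 0 rad on (as at the start), 1.66 rad fully off; past upright (0.44 rad) it falls by itself to the nearer stop, and needs well under 1 N
- switch2 (a joint): toggle 2, 100 mm along the row from the first: 0 rad on (as at the start), 1.66 rad fully off; past upright (0.44 rad) it falls by itself to the nearer stop, and needs well under 1 N
- switch3 (a joint): toggle 3, 150 mm along the row from the first: 0 rad on (as at the start), 1.66 rad fully off; past upright (0.44 rad) it falls by itself to the nearer stop, and needs well under 1 N
- rack: three stacked tiers of grey plastic fixed to the bench, 160 (x) x 360 (y) mm; origin: centre of the underside. Top tier: open tray, floor 115 mm above the bench, rim to 127 mm, 4 mm thick; four cradles side by side along y, 68 mm apart, each two ribs along x (110 mm long, 4 mm thick, 14 mm high) 14 mm either side of its middle. Lower tiers are not used.
- cradle0 (a point): cradle 0 of the top tier: where the middle of a tube lying in it comes to rest, 142 mm above the bench; the tube lies along this point's x axis, either way round
- cradle1 (a point): cradle 1 of the top tier: where the middle of a tube lying in it comes to rest, 142 mm above the bench; the tube lies along this point's x axis, either way round
- cradle2 (a point): cradle 2 of the top tier: where the middle of a tube lying in it comes to rest, 142 mm above the bench; the tube lies along this point's x axis, either way round
- cradle3 (a point): cradle 3 of the top tier: where the middle of a tube lying in it comes to rest, 142 mm above the bench; the tube lies along this point's x axis, either way round
- bay (a point): middle of the floor (115 mm above the bench) of the flat bay at the +y end of the top tier, 152 (x) x 87 (y) mm, between a 12 mm high divider and the rim; the brush goes here, lying along this point's x axis, either way round
- brush: oval horsehair shoe brush standing bristles down on the bench, 104 (x) x 48 (y) x 32 mm high, 0.15 kg; pale wooden back from 18 to 32 mm up. Origin: centre of its underside; x along its length, within 0.5 rad of world y at the start. Grip it across the back.
- tube0: round white cream tube, 36 mm across, 90 mm long, 0.08-0.18 kg, black shade patch (50 x 25 mm) along one side, grey cap end; may be absent. Origin at its middle, on its axis; x along the axis; z out through the patch's middle (z up = patch up). Starts lying on the bench, axis within 0.5 rad of world x, patch 70-125 deg from up. Rolls easily, soon stops when let go slowly. Grip it across.
- tube1: round white cream tube, 36 mm across, 90 mm long, 0.08-0.18 kg, brown shade patch (50 x 25 mm) along one side, grey cap end; may be absent. Origin at its middle, on its axis; x along the axis; z out through the patch's middle (z up = patch up). Starts lying on the bench, axis within 0.5 rad of world x, patch 70-125 deg from up. Rolls easily, soon stops when let go slowly. Grip it across.
- tube2: round white cream tube, 36 mm across, 90 mm long, 0.08-0.18 kg, red shade patch (50 x 25 mm) along one side, grey cap end; may be absent. Origin at its middle, on its axis; x along the axis; z out through the patch's middle (z up = patch up). Starts lying on the bench, axis within 0.5 rad of world x, patch 70-125 deg from up. Rolls easily, soon stops when let go slowly. Grip it across.
- tube3: round white cream tube, 36 mm across, 90 mm long, 0.08-0.18 kg, blue shade patch (50 x 25 mm) along one side, grey cap end; may be absent. Origin at its middle, on its axis; x along the axis; z out through the patch's middle (z up = patch up). Starts lying on the bench, axis within 0.5 rad of world x, patch 70-125 deg from up. Rolls easily, soon stops when let go slowly. Grip it across.
- tin: closed flat polish tin, 86 mm across, 25 mm high, on the bench; origin: centre of its underside. Leave alone.
- scraper: orange plastic scraper on the bench, about 140 x 50 mm, 12 mm high; origin at the underside near its middle, x along it. Leave alone.
- applicator: white silicone applicator on the bench, 44 mm wide, 42 mm high; origin: centre of its underside. Leave alone.
There are look-alikes about, which are no part of the job. Leave any green or turquoise look-alike of the tube3 alone.

How it is judged:
By the outcome, as a careful person would: the job done as asked, in the order asked, and still so for the second after the job is handed in, with the robot touching nothing.
Of tube0, tube1, tube2, tube3 only 3 to 4 are there at a start; the rules pass over those that are not, and their reading is None.
At some moment in a run one of brush may be knocked a few centimetres aside while the robot is not near it.
It also fails if it takes over 210 s, if anything falls off the work surface, if the arm or the gripper's body presses on something with over 40 N, if the wrist force passes 120 N, or if a joint passes its speed limit or range.

### The arm

A 6-joint arm with a two-finger parallel gripper is mounted at the origin on the work surface. World frame = base frame: x ahead of the robot, y to its left, z up, the work surface at z = 0. Lengths are in mm, angles in rad, forces in N, time in s.
With the tool pointing down it reaches from about 300 to 750 mm from the base axis. Payload 8.5 kg.
Tool frame: the origin (TCP) lies between the finger pads, 19 mm behind the fingertips; this is the grasp point; z points along the fingers, y is the line along which they close (so a half turn about z gives the same grasp; the last joint's range is limited). The gripper opens to 88 mm and grips with 3 to 60 N. Pads are 18 mm wide; open, the fingers measure 123 mm over their backs; the gripper's body (75 mm by 187 mm) begins 45 mm behind the grasp point.
Start: joints at [1.066, 0.381, 1.297, -0, 1.464, -0.215], TCP at [157.16, 527.05, 257.448] pointing down, gripper open.
Joint ranges: [-3.11, 3.11], [-0.89, 2.33], [0.22, 2.48], [-1.42, 4.56], [0.17, 2.85], [-2.88, 2.88]. Speed limits (rad/s): [2.39, 2.39, 3.14, 3.14, 3.14, 3.14].

### API

Orientations are given as a rotation vector (axis times angle).
In Python, from workcell import get_state, camera, hand_in gives the robot as it stands. The module is installed in compiled form; this text tells all that it offers.
- The arm moves only by the tool apply_moves, never from a script. Its argument "moves" is a list of rows, each an object of numbers: "tx", "ty", "tz": the shift along the tool's x, y, z in mm; "rx", "ry", "rz": the turn, a rotation vector about the tool's x, y, z in degrees. In form: [{"tx": .., "ty": .., "tz": .., "rx": .., "ry": .., "rz": ..}, ...]. A call has 1 to 10 rows; each row shifts and turns the commanded pose from where the row before left it, along the tool's axes as they then stand; what a row does not reach is not made up. A row lasts 1/10 s, in which the tool goes at most 50 mm and 8.59 degrees, less where a joint would pass 70% of its speed; a pose out of reach is approached as far as the arm can. A call with a gripper value outside its range is refused whole. "claw" is the finger opening in mm, from 0 to 88.1, set as the call begins (left out, the last holds). The fingers move at their own pace and stop on an object; the grip force is fixed at half the most. Time passes only in rows, so rows that do not move let the fingers close. It gives the time, the measured TCP pose, the force, the opening and the grip force at its end, in the units of the state.
- get_state(): the state, without advancing time (a new reading comes with each control period).
- camera(name): name is "scene" or "top"; returns a dict with "image" (400x640x3 uint8, blue, green, red), "fx", "fy", "cx", "cy" (pixels), "k1" (the pictures are not rectified: a ray, as slopes to the right and down, at radius r is drawn at 1 + k1 r^2 times it, then the intrinsics apply), "R" (3x3) and "t" (3): a world point X has camera coordinates R X + t. Camera axes: x right, y down, z forward; pixel columns grow to the right and rows downward; lengths in mm; the calibration is good to about 2 mm. A picture is of the moment at which its call begins. There is no depth.
- hand_in(): hands the job in; it is judged then, once.
The state is a dict: "time": time; "qpos": joint angles; "qd": joint speeds; "tau": joint torques, N m; "ee_pos": TCP position; "orientation": TCP orientation; "contact_force": force on the tool from outside, world axes, zero at the start; "wrist_torque": the same for the moment, N m; "gripper_width": opening from 0.0 (shut) to 1.0 (fully open); "finger_force": force on a finger pad.
Only numpy, scipy, OpenCV 4.12 (cv2) and the standard library are available. Lean on these libraries where they do the work, as an engineer would, in place of code of your own. Each camera call takes 0.05 s, during which the arm holds its last target. There are 200 camera calls.

## Working session

There is one attempt and no reset: what is moved stays moved. The work goes in short steps, Python scripts to look and compute and a tool call to move; the robot and the scene stay as the last step left them, time stands still between calls to the robot, and variables do not carry over. Pictures are saved under pics/ and viewed, at most 17 in all, crops included, and the job is handed in when it is done.

Besides the shell and the picture viewer there is one more tool, called after "Emit:" as a command line: name --argument value ..., lists and objects as JSON in quotes. apply_moves: Moves the arm, as the interface text tells. Its arguments: {"type":"object","properties":{"moves":{"type":"array","items":{"type":"object","properties":{"tx":{"type":"number"},"ty":{"type":"number"},"tz":{"type":"number"},"rx":{"type":"number"},"ry":{"type":"number"},"rz":{"type":"number"}}}},"claw":{"type":"number"}},"required":["moves"]}

```bash
mkdir -p pics
cat > h.py <<'E'
import numpy as np, cv2
from workcell import get_state, camera, hand_in
from scipy.spatial.transform import Rotation as Rn
def ray(c,u,v):
    xd=(u-c["cx"])/c["fx"]; yd=(v-c["cy"])/c["fy"]; x,y=xd,yd
    for _ in range(20):
        s=1+c["k1"]*(x*x+y*y); x,y=xd/s,yd/s
    R=np.array(c["R"]);t=np.array(c["t"]).ravel()
    return -R.T@t, R.T@np.array([x,y,1.])
def onz(c,u,v,z):
    o,d=ray(c,u,v); return (o+d*(z-o[2])/d[2])
def proj(c,X):
    p=np.array(c["R"])@np.array(X,float)+np.array(c["t"]).ravel(); x,y=p[:2]/p[2]; s=1+c["k1"]*(x*x+y*y)
    return np.array([c["fx"]*x*s+c["cx"], c["fy"]*y*s+c["cy"]])
def save(c,n): cv2.imwrite(f"pics/{n}.png",c["image"])
E
python3 - <<'E'
from h import *
import pickle
print(get_state())
d={}
for n in("scene","top"):
    c=camera(n); d[n]=c; save(c,n+"0"); o,r=ray(c,320,200); print(n,o,r,c["k1"],c["fx"])
pickle.dump(d,open("c0.pkl","wb"))
E
```

```text
{'time': 0.0, 'qpos': array([ 1.06573540e+00,  3.81207426e-01,  1.29824232e+00,  1.27425111e-05,
        1.46361857e+00, -2.15315311e-01]), 'qd': array([ 0.00022305,  0.00107153,  0.00136967,  0.00054919, -0.00059045,
        0.00033091]), 'tau': array([ 2.78635048e-05, -4.37929237e+01, -2.24562174e+01,  7.14043924e-02,
        3.51925520e-02, -9.66401853e-05]), 'ee_pos': array([157.02246552, 526.8465137 , 256.8378392 ]), 'orientation': array([-4.53466192e-01, -3.10815477e+00,  2.16184682e-03]), 'contact_force': array([-0.02333216,  1.26349695, -0.26946959]), 'wrist_torque': array([ 0.05012678, -0.00742204,  0.0342124 ]), 'finger_force': 0.0, 'gripper_width': 1.0008347616858204}
scene [1536.79460695   51.55398904  956.88416143] [-0.75809546 -0.02071083 -0.65182988] -0.14173827490291327 471.38084368004246
top [ 285.41329996   16.07699323 1405.87475225] [ 0.17501604 -0.0063601  -0.98476701] -0.009368127679050629 436.103543009946
```

```bash
ls . pics
```

```text
.:
c0.pkl
h.py
pics

pics:
scene0.png
top0.png
```

View pics/top0.png

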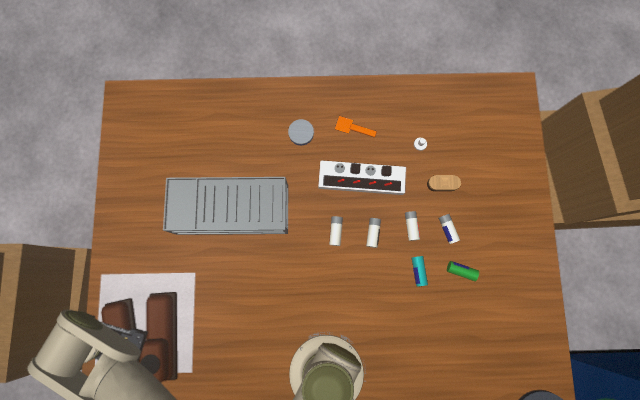

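View pics/scene0.png

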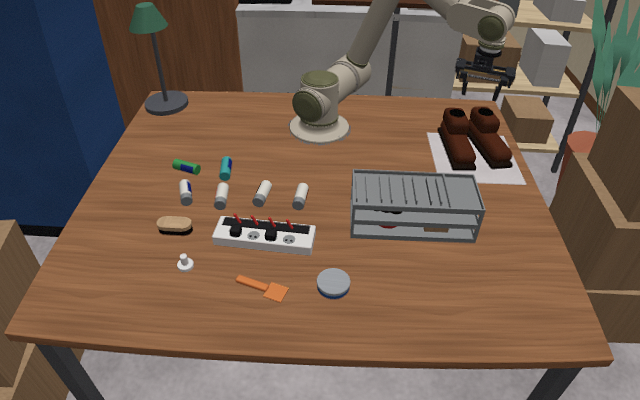

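The top view shows four white tubes at (336,230), (373,232), (412,226) and (449,229). The turquoise (419,271) and green (463,270) ones are look-alikes. The strip is at (362,177), the rack at (226,205) and the brush at (445,183). I'll enlarge both views of the tubes and measure.

```bash
cat > m.py <<'E'
from h import *
def comps(mask,c,z,amin,amax,roi):
    x0,y0,x1,y1=roi; m=np.zeros_like(mask); m[y0:y1,x0:x1]=mask[y0:y1,x0:x1]
    out=[]
    for k in cv2.findContours(m,cv2.RETR_EXTERNAL,cv2.CHAIN_APPROX_NONE)[0]:
        a=cv2.contourArea(k)
        if not amin<a<amax: continue
        P=np.array([onz(c,*p[0],z)[:2] for p in k],np.float32)
        (cx,cy),(w,h),_=r=cv2.minAreaRect(P); b=cv2.boxPoints(r)
        e=max([b[1]-b[0],b[2]-b[1]],key=np.linalg.norm)
        ang=np.degrees(np.arctan2(e[1],e[0])); ang=(ang+90)%180-90
        out.append((k.reshape(-1,2).mean(0).round(),a,np.round([cx,cy],1),np.round([w,h],1),round(float(ang),1)))
    return out
E
python3 - <<'E'
from m import *
import pickle
d=pickle.load(open("c0.pkl","rb")); c=d["top"]; im=c["image"]
hsv=cv2.cvtColor(im,cv2.COLOR_BGR2HSV)
wood=((hsv[...,0]>5)&(hsv[...,0]<20)&(hsv[...,1]>90)).astype(np.uint8)*255
nb=255-wood
print("tubes");[print(x) for x in comps(nb,c,18,100,900,(315,205,500,295))]
print("strip");[print(x) for x in comps(cv2.inRange(hsv,(0,0,170),(180,60,255)),c,34,300,6000,(310,150,415,200))]
red=cv2.inRange(hsv,(0,150,150),(4,255,255))|cv2.inRange(hsv,(172,150,150),(180,255,255))
print("red",[(x[0],x[1],x[2]) for x in comps(red,c,50,1,100,(310,150,415,200))])
print("rack z127");[print(x) for x in comps(nb,c,127,2000,12000,(150,165,300,245))]
bm=cv2.inRange(hsv,(8,60,150),(25,150,255))
print("brush z32");[print(x) for x in comps(bm,c,32,150,900,(420,168,470,198))]
a=cv2.resize(im[205:295,320:490],None,fx=4.5,fy=4.5,interpolation=cv2.INTER_CUBIC)
s=d["scene"]["image"]
b=cv2.resize(s[150:215,160:320],(a.shape[1],int(65*a.shape[1]/160)),interpolation=cv2.INTER_CUBIC)
v=np.vstack([a,b]); f=600/v.shape[0]; cv2.imwrite("pics/z1.png",cv2.resize(v,None,fx=f,fy=f))
r=cv2.resize(im[150:245,155:415],None,fx=3,fy=3,interpolation=cv2.INTER_CUBIC); r2=cv2.resize(s[165:260,205:490],(780,260),interpolation=cv2.INTER_CUBIC)
cv2.imwrite("pics/z2.png",np.vstack([r,r2]))
E
```

```text
tubes
(array([463., 271.]), 341.0, array([ 298., -435.]), array([101.2,  37.4]), 68.7)
(array([419., 271.]), 329.5, array([ 300.8, -298.5]), array([92.8, 38.6]), 6.2)
(array([373., 232.]), 293.5, array([ 424.7, -160. ]), array([35.8, 93.6]), -9.5)
(array([336., 231.]), 288.0, array([432.6, -40.4]), array([35.9, 93.7]), -6.0)
(array([449., 229.]), 303.0, array([ 431.2, -400.9]), array([92.5, 38.3]), 18.1)
(array([412., 226.]), 292.5, array([ 444.3, -285.3]), array([93.1, 37.5]), 5.1)
strip
(array([363., 176.]), 1956.5, array([ 604.2, -129.3]), array([278.2,  88.6]), 84.4)
red [(array([388., 184.]), 4.5, array([ 575. , -209.4])), (array([372., 182.]), 4.5, array([ 580.4, -159.5])), (array([356., 181.]), 5.5, array([ 585. , -108.7])), (array([340., 180.]), 5.0, array([589.7, -59.3]))]
rack z127
(array([226., 205.]), 6862.5, array([503. , 289.6]), array([369., 172.]), 88.9)
brush z32
(array([445., 182.]), 391.0, array([ 580.3, -396.7]), array([103.1,  46.2]), 88.8)
```

View pics/z1.png

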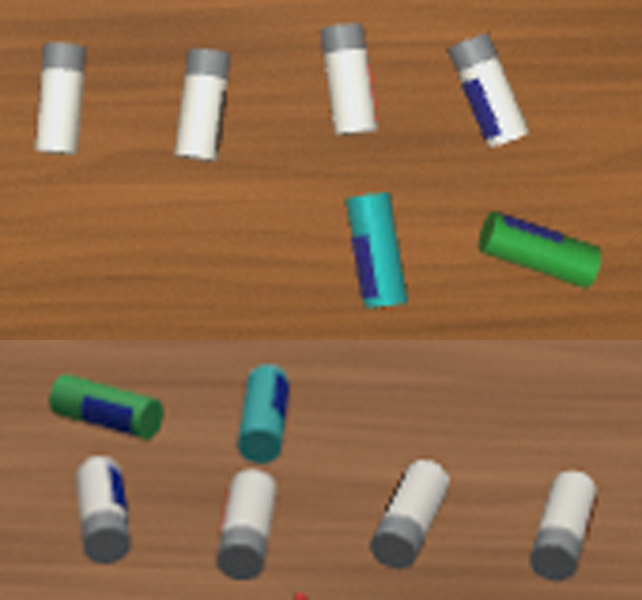

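View pics/z2.png

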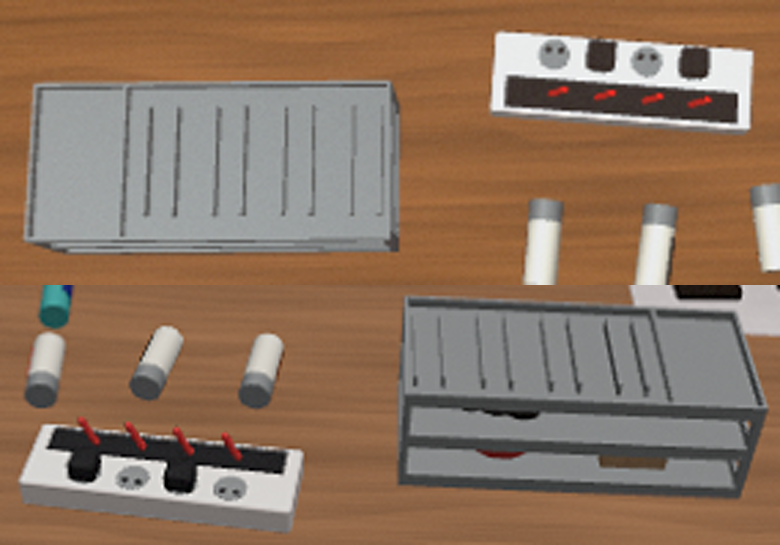

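All four tubes are white, with patches brown at (336,230) on the +y side, black at (373,232) on the -y side, red at (412,226) on the -y side and blue at (449,229) on the +y side. The blue on white fits tube3, because the turquoise and green ones don't have a white body. Next I'll plan the toggle drag and refine the rack.

```bash
cat > plan.py <<'E'
import sys; from h import *
def plan(*wps):
    s=get_state(); p=np.array(s["ee_pos"]); R=Rn.from_rotvec(s["orientation"]).as_matrix()
    print("t=%.1f pos"%s["time"],p.round(1),"yaw %.1f"%np.degrees(np.arctan2(R[1,1],R[0,1])),"tilt",np.degrees(R[:2,2]).round(2),"w %.3f"%s["gripper_width"])
    for x,y,z,yaw in wps:
        a=np.radians(yaw); Y=np.array([np.cos(a),np.sin(a),0]);Z=np.array([0,0,-1.]);G=np.c_[np.cross(Y,Z),Y,Z]
        w=np.degrees(Rn.from_matrix(R.T@G).as_rotvec()); d=G.T@(np.array([x,y,z])-p)
        print((x,y,z,yaw),"-> rot",w.round(1),"then t",d.round(1)); p,R=np.array([x,y,z],float),G
if __name__=="__main__":
    v=list(map(float,sys.argv[1:])); plan(*[v[i:i+4] for i in range(0,len(v),4)])
E
python3 plan.py 570 -250 257 84.4  570 -250 75 84.4  592.3 -28 75 84.4 592.3 -28 257 84.4
python3 - <<'E'
from m import *
import pickle
c=pickle.load(open("c0.pkl","rb"))["top"]; g=cv2.cvtColor(c["image"],cv2.COLOR_BGR2GRAY).astype(np.float32)
for X in (475,509,545):
    ys=np.arange(105,485,0.5); uv=np.array([proj(c,(X,y,129)) for y in ys],np.float32)
    l=cv2.remap(g,uv[:,0].reshape(1,-1),uv[:,1].reshape(1,-1),cv2.INTER_CUBIC)[0]
    print(X,[(float(ys[i]),int(l[i])) for i in range(4,len(ys)-4) if l[i]==l[i-4:i+5].min() and l[i]<118])
for Y in (200,300,430):
    xs=np.arange(410,610,0.5); uv=np.array([proj(c,(x,Y,127)) for x in xs],np.float32)
    l=cv2.remap(g,uv[:,0].reshape(1,-1),uv[:,1].reshape(1,-1),cv2.INTER_CUBIC)[0]
    print(Y,[(float(xs[i]),int(l[i])) for i in range(4,len(xs)-4) if l[i]==l[i-4:i+5].min() and l[i]<118])
E
```

```text
t=0.1 pos [157.  526.9 256.9] yaw 73.4 tilt [-0.03 -0.06] w 0.998
(570.0, -250.0, 257.0, 84.4) -> rot [ -0.1  -0.  -11. ] then t [-4.868e+02 -7.329e+02 -1.000e-01]
(570.0, -250.0, 75.0, 84.4) -> rot [0. 0. 0.] then t [  0.   0. 182.]
(592.3, -28.0, 75.0, 84.4) -> rot [0. 0. 0.] then t [ -0.5 223.1   0. ]
(592.3, -28.0, 257.0, 84.4) -> rot [0. 0. 0.] then t [   0.    0. -182.]
475 [(111.5, 115), (150.5, 115), (189.0, 112), (218.0, 115), (257.0, 92), (285.0, 110), (325.0, 91), (352.5, 95), (376.0, 101), (466.5, 102), (475.0, 110), (481.0, 107)]
509 [(110.5, 106), (121.0, 113), (189.0, 117), (216.5, 115), (257.5, 99), (284.5, 91), (323.5, 95), (352.5, 92), (376.5, 109), (466.5, 92), (476.0, 101), (482.0, 105)]
545 [(110.0, 106), (216.5, 98), (255.5, 113), (285.0, 99), (324.0, 92), (351.5, 96), (375.0, 97), (465.5, 93), (475.0, 106)]
200 [(414.5, 99), (421.0, 115), (426.5, 113), (584.0, 93), (591.0, 109), (599.5, 111), (606.5, 104)]
300 [(416.5, 86), (423.0, 95), (429.0, 116), (584.0, 105), (593.0, 117), (598.5, 116), (607.0, 110)]
430 [(420.0, 102), (424.5, 112), (431.5, 116), (586.0, 92), (596.0, 105), (607.0, 104)]
```

Emit:
apply_moves --claw 0 --moves '[{"rz": -5.5},{"rz": -5.5},{"tx": -24.3,"ty": -36.6},{"tx": -24.3,"ty": -36.6},{"tx": -24.3,"ty": -36.6},{"tx": -24.3,"ty": -36.6},{"tx": -24.3,"ty": -36.6},{"tx": -24.3,"ty": -36.6},{"tx": -24.3,"ty": -36.6},{"tx": -24.3,"ty": -36.6}]'

```text
schema error: expected keys tx, ty, tz, rx, ry, rz
```

Emit:
apply_moves --moves '[{"tx": -24.3,"ty": -36.6},{"tx": -24.3,"ty": -36.6},{"tx": -24.3,"ty": -36.6},{"tx": -24.3,"ty": -36.6},{"tx": -24.3,"ty": -36.6},{"tx": -24.3,"ty": -36.6},{"tx": -24.3,"ty": -36.6},{"tx": -24.3,"ty": -36.6},{"tx": -24.3,"ty": -36.6},{"tx": -24.3,"ty": -36.6}]'

```text
schema error: expected keys tx, ty, tz, rx, ry, rz
```

Emit:
apply_moves --moves '[{"tx": -24.3,"ty": -36.6},{"tx": -24.3,"ty": -36.6},{"tz": 30},{"tz": 30},{"tz": 30},{"tz": 0},{"tz": 0}]'

```text
schema error: expected keys tx, ty, tz, rx, ry, rz
```

```bash
python3 plan.py 570 -250 76 84.4  592.3 -28 76 84.4
```

```text
t=0.1 pos [157.  526.9 256.9] yaw 73.4 tilt [-0.03 -0.06] w 0.998
(570.0, -250.0, 76.0, 84.4) -> rot [ -0.1  -0.  -11. ] then t [-486.8 -732.9  180.9]
(592.3, -28.0, 76.0, 84.4) -> rot [0. 0. 0.] then t [ -0.5 223.1   0. ]
```

Emit:
apply_moves --claw 0 --moves '[{"tx": 0,"ty": 0,"tz": 0,"rx": 0,"ry": 0,"rz": -5.5},{"tx": 0,"ty": 0,"tz": 0,"rx": 0,"ry": 0,"rz": -5.5},{"tx": -25.6,"ty": -38.6,"tz": 0,"rx": 0,"ry": 0,"rz": 0},{"tx": -25.6,"ty": -38.6,"tz": 0,"rx": 0,"ry": 0,"rz": 0},{"tx": -25.6,"ty": -38.6,"tz": 0,"rx": 0,"ry": 0,"rz": 0},{"tx": -25.6,"ty": -38.6,"tz": 0,"rx": 0,"ry": 0,"rz": 0},{"tx": -25.6,"ty": -38.6,"tz": 0,"rx": 0,"ry": 0,"rz": 0},{"tx": -25.6,"ty": -38.6,"tz": 0,"rx": 0,"ry": 0,"rz": 0},{"tx": -25.6,"ty": -38.6,"tz": 0,"rx": 0,"ry": 0,"rz": 0},{"tx": -25.6,"ty": -38.6,"tz": 0,"rx": 0,"ry": 0,"rz": 0}]'

```text
time: 1.1
ee_pos: [331.1, 198.0, 257.4]
orientation: [-0.153, -3.138, -0.0]
contact_force: [1.0, 0.6, 0.6]
gripper_width: 0.114
finger_force: 0.0
```

Emit:
apply_moves --moves '[{"tx": -25.6,"ty": -38.6,"tz": 0,"rx": 0,"ry": 0,"rz": 0},{"tx": -25.6,"ty": -38.6,"tz": 0,"rx": 0,"ry": 0,"rz": 0},{"tx": -25.6,"ty": -38.6,"tz": 0,"rx": 0,"ry": 0,"rz": 0},{"tx": -25.6,"ty": -38.6,"tz": 0,"rx": 0,"ry": 0,"rz": 0},{"tx": -25.6,"ty": -38.6,"tz": 0,"rx": 0,"ry": 0,"rz": 0},{"tx": -25.6,"ty": -38.6,"tz": 0,"rx": 0,"ry": 0,"rz": 0},{"tx": -25.6,"ty": -38.6,"tz": 0,"rx": 0,"ry": 0,"rz": 0},{"tx": -25.6,"ty": -38.6,"tz": 0,"rx": 0,"ry": 0,"rz": 0},{"tx": -25.6,"ty": -38.6,"tz": 0,"rx": 0,"ry": 0,"rz": 0},{"tx": -25.6,"ty": -38.6,"tz": 0,"rx": 0,"ry": 0,"rz": 0}]'

```text
time: 2.1
ee_pos: [548.4, -211.2, 257.1]
orientation: [-0.154, -3.137, -0.001]
contact_force: [1.0, 0.7, 0.5]
gripper_width: -0.001
finger_force: 0.0
```

Emit:
apply_moves --moves '[{"tx": -25.6,"ty": -38.6,"tz": 0,"rx": 0,"ry": 0,"rz": 0},{"tx": 0,"ty": 0,"tz": 40,"rx": 0,"ry": 0,"rz": 0},{"tx": 0,"ty": 0,"tz": 40,"rx": 0,"ry": 0,"rz": 0},{"tx": 0,"ty": 0,"tz": 20,"rx": 0,"ry": 0,"rz": 0},{"tx": 0,"ty": 0,"tz": 0,"rx": 0,"ry": 0,"rz": 0},{"tx": 0,"ty": 0,"tz": 0,"rx": 0,"ry": 0,"rz": 0}]'

```text
time: 2.7
ee_pos: [569.9, -250.5, 158.1]
orientation: [0.154, 3.137, -0.0]
contact_force: [0.7, 0.1, 0.7]
gripper_width: 0.007
finger_force: 0.0
```

```bash
python3 plan.py 570 -250 76 84.4  592.3 -28 76 84.4
```

```text
t=2.7 pos [ 569.9 -250.5  158.1] yaw 84.4 tilt [ 0.02 -0.01] w 0.007
(570.0, -250.0, 76.0, 84.4) -> rot [-0.  0. -0.] then t [-0.1  0.5 82.1]
(592.3, -28.0, 76.0, 84.4) -> rot [0. 0. 0.] then t [ -0.5 223.1   0. ]
```

Emit:
apply_moves --moves '[{"tx": 0,"ty": 0,"tz": 40,"rx": 0,"ry": 0,"rz": 0},{"tx": 0,"ty": 0,"tz": 30,"rx": 0,"ry": 0,"rz": 0},{"tx": 0,"ty": 0,"tz": 12,"rx": 0,"ry": 0,"rz": 0},{"tx": 0,"ty": 0,"tz": 0,"rx": 0,"ry": 0,"rz": 0},{"tx": 0,"ty": 13,"tz": 0,"rx": 0,"ry": 0,"rz": 0},{"tx": 0,"ty": 13,"tz": 0,"rx": 0,"ry": 0,"rz": 0},{"tx": 0,"ty": 13,"tz": 0,"rx": 0,"ry": 0,"rz": 0},{"tx": 0,"ty": 13,"tz": 0,"rx": 0,"ry": 0,"rz": 0},{"tx": 0,"ty": 13,"tz": 0,"rx": 0,"ry": 0,"rz": 0},{"tx": 0,"ty": 13,"tz": 0,"rx": 0,"ry": 0,"rz": 0}]'

```text
time: 3.7
ee_pos: [577.4, -171.4, 75.7]
orientation: [0.153, 3.138, -0.0]
contact_force: [0.6, -0.4, -0.7]
gripper_width: 0.005
finger_force: 0.1
```

Emit:
apply_moves --moves '[{"tx": 0,"ty": 13,"tz": 0,"rx": 0,"ry": 0,"rz": 0},{"tx": 0,"ty": 13,"tz": 0,"rx": 0,"ry": 0,"rz": 0},{"tx": 0,"ty": 13,"tz": 0,"rx": 0,"ry": 0,"rz": 0},{"tx": 0,"ty": 13,"tz": 0,"rx": 0,"ry": 0,"rz": 0},{"tx": 0,"ty": 13,"tz": 0,"rx": 0,"ry": 0,"rz": 0},{"tx": 0,"ty": 13,"tz": 0,"rx": 0,"ry": 0,"rz": 0},{"tx": 0,"ty": 13,"tz": 0,"rx": 0,"ry": 0,"rz": 0},{"tx": 0,"ty": 13,"tz": 0,"rx": 0,"ry": 0,"rz": 0},{"tx": 0,"ty": 13,"tz": 0,"rx": 0,"ry": 0,"rz": 0},{"tx": 0,"ty": 13,"tz": 0,"rx": 0,"ry": 0,"rz": 0}]'

```text
time: 4.7
ee_pos: [590.0, -42.3, 75.4]
orientation: [-0.154, -3.138, -0.0]
contact_force: [-0.7, 0.7, 0.2]
gripper_width: 0.004
finger_force: 0.0
```

Emit:
apply_moves --moves '[{"tx": 0,"ty": 8,"tz": 0,"rx": 0,"ry": 0,"rz": 0},{"tx": 0,"ty": 8,"tz": 0,"rx": 0,"ry": 0,"rz": 0},{"tx": 0,"ty": 0,"tz": 0,"rx": 0,"ry": 0,"rz": 0},{"tx": 0,"ty": 0,"tz": 0,"rx": 0,"ry": 0,"rz": 0}]'

```text
time: 5.1
ee_pos: [591.5, -27.5, 75.5]
orientation: [0.154, 3.138, -0.0]
contact_force: [0.3, -0.7, -0.7]
gripper_width: 0.003
finger_force: 0.0
```

Run:
```python
from h import *
s=camera("scene"); t=camera("top")
a=cv2.resize(s["image"][190:265,200:330],(800,461),interpolation=cv2.INTER_CUBIC)
cv2.imwrite("pics/sw1.png",a); print(proj(s,(592.3,-28,57)))
```

```text
[300.22068203 223.3921207 ]
```

View pics/sw1.png

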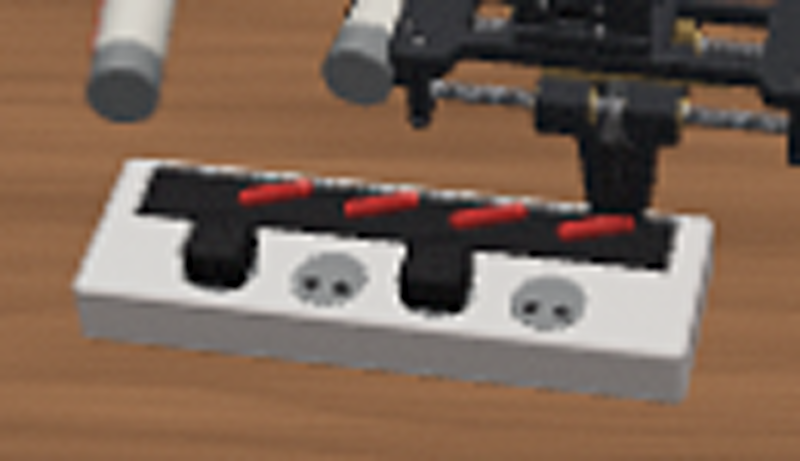

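All four toggles now lean to the right (+y), so they are off. Next is rolling the tubes, starting with brown.

Emit:
apply_moves --claw 50 --moves '[{"tx": 0,"ty": 0,"tz": -30,"rx": 0,"ry": 0,"rz": 0},{"tx": 0,"ty": 0,"tz": -20,"rx": 0,"ry": 0,"rz": 0},{"tx": 0,"ty": 0,"tz": 0,"rx": 0,"ry": 0,"rz": 0}]'

```text
time: 5.5
ee_pos: [592.6, -28.1, 128.0]
orientation: [0.154, 3.133, -0.002]
contact_force: [0.2, 0.2, -0.2]
gripper_width: 0.254
finger_force: 0.0
```

```bash
python3 plan.py 432.6 -40.4 125 84  432.6 -40.4 26 84
```

```text
t=5.5 pos [592.6 -28.1 128. ] yaw 84.4 tilt [ 0.29 -0.08] w 0.254
(432.6, -40.4, 125.0, 84.0) -> rot [-0.   0.3  0.4] then t [157.8 -29.    3. ]
(432.6, -40.4, 26.0, 84.0) -> rot [0. 0. 0.] then t [ 0.  0. 99.]
```

Emit:
apply_moves --moves '[{"tx": 39.5,"ty": -7.2,"tz": 0,"rx": 0,"ry": 0,"rz": 0},{"tx": 39.5,"ty": -7.2,"tz": 0,"rx": 0,"ry": 0,"rz": 0},{"tx": 39.5,"ty": -7.2,"tz": 0,"rx": 0,"ry": 0,"rz": 0},{"tx": 39.5,"ty": -7.2,"tz": 0,"rx": 0,"ry": 0,"rz": 0.4},{"tx": 0,"ty": 0,"tz": 0,"rx": 0,"ry": 0,"rz": 0},{"tx": 0,"ty": 0,"tz": 35,"rx": 0,"ry": 0,"rz": 0},{"tx": 0,"ty": 0,"tz": 35,"rx": 0,"ry": 0,"rz": 0},{"tx": 0,"ty": 0,"tz": 20,"rx": 0,"ry": 0,"rz": 0},{"tx": 0,"ty": 0,"tz": 10,"rx": 0,"ry": 0,"rz": 0},{"tx": 0,"ty": 0,"tz": 0,"rx": 0,"ry": 0,"rz": 0}]'

```text
time: 6.5
ee_pos: [431.4, -40.7, 24.4]
orientation: [-0.165, -3.135, -0.001]
contact_force: [-0.2, 0.2, 0.4]
gripper_width: 0.566
finger_force: 0.0
```

Emit:
apply_moves --moves '[{"tx": 0,"ty": -4,"tz": 0,"rx": 0,"ry": 0,"rz": 0},{"tx": 0,"ty": -5,"tz": 0,"rx": 0,"ry": 0,"rz": 0},{"tx": 0,"ty": -5,"tz": 0,"rx": 0,"ry": 0,"rz": 0},{"tx": 0,"ty": -5,"tz": 0,"rx": 0,"ry": 0,"rz": 0},{"tx": 0,"ty": -5,"tz": 0,"rx": 0,"ry": 0,"rz": 0},{"tx": 0,"ty": -5,"tz": 0,"rx": 0,"ry": 0,"rz": 0},{"tx": 0,"ty": -5,"tz": 0,"rx": 0,"ry": 0,"rz": 0},{"tx": 0,"ty": -4,"tz": 0,"rx": 0,"ry": 0,"rz": 0},{"tx": 0,"ty": -3,"tz": 0,"rx": 0,"ry": 0,"rz": 0},{"tx": 0,"ty": -2,"tz": 0,"rx": 0,"ry": 0,"rz": 0}]'

```text
time: 7.5
ee_pos: [426.9, -83.7, 25.4]
orientation: [-0.165, -3.137, -0.0]
contact_force: [0.5, -0.2, 1.2]
gripper_width: 0.563
finger_force: 0.0
```

Emit:
apply_moves --moves '[{"tx": 0,"ty": 0,"tz": 0,"rx": 0,"ry": 0,"rz": 0},{"tx": 0,"ty": 0,"tz": 0,"rx": 0,"ry": 0,"rz": 0},{"tx": 0,"ty": 5,"tz": 0,"rx": 0,"ry": 0,"rz": 0},{"tx": 0,"ty": 0,"tz": -20,"rx": 0,"ry": 0,"rz": 0},{"tx": 0,"ty": 0,"tz": -40,"rx": 0,"ry": 0,"rz": 0},{"tx": 0,"ty": 0,"tz": -35,"rx": 0,"ry": 0,"rz": 0},{"tx": 0,"ty": 0,"tz": 0,"rx": 0,"ry": 0,"rz": 0}]'

```text
time: 8.2
ee_pos: [428.9, -78.6, 123.9]
orientation: [0.163, 3.13, -0.004]
contact_force: [0.6, -0.5, -0.5]
gripper_width: 0.567
finger_force: 0.0
```

```bash
python3 plan.py 444.3 -285.3 125 95.1  444.3 -285.3 26 95.1
```

```text
t=8.2 pos [428.9 -78.6 123.9] yaw 84.0 tilt [ 0.38 -0.18] w 0.567
(444.3, -285.3, 125.0, 95.1) -> rot [ -0.2   0.4 -11.1] then t [   3.1 -207.3   -1.1]
(444.3, -285.3, 26.0, 95.1) -> rot [0. 0. 0.] then t [ 0.  0. 99.]
```

Emit:
apply_moves --moves '[{"tx": 0,"ty": 0,"tz": 0,"rx": 0,"ry": 0,"rz": -5.5},{"tx": 0,"ty": 0,"tz": 0,"rx": 0,"ry": 0,"rz": -5.5},{"tx": 0.6,"ty": -41.5,"tz": 0,"rx": 0,"ry": 0,"rz": 0},{"tx": 0.6,"ty": -41.5,"tz": 0,"rx": 0,"ry": 0,"rz": 0},{"tx": 0.6,"ty": -41.5,"tz": 0,"rx": 0,"ry": 0,"rz": 0},{"tx": 0.6,"ty": -41.5,"tz": 0,"rx": 0,"ry": 0,"rz": 0},{"tx": 0.6,"ty": -41.5,"tz": 0,"rx": 0,"ry": 0,"rz": 0},{"tx": 0,"ty": 0,"tz": 0,"rx": 0,"ry": 0,"rz": 0},{"tx": 0,"ty": 0,"tz": 35,"rx": 0,"ry": 0,"rz": 0},{"tx": 0,"ty": 0,"tz": 35,"rx": 0,"ry": 0,"rz": 0}]'

```text
time: 9.2
ee_pos: [442.5, -284.6, 49.4]
orientation: [-0.137, 3.138, -0.001]
contact_force: [0.8, 0.6, -1.4]
gripper_width: 0.568
finger_force: 0.0
```

Emit:
apply_moves --moves '[{"tx": 0,"ty": 0,"tz": 20,"rx": 0,"ry": 0,"rz": 0},{"tx": 0,"ty": 0,"tz": 8,"rx": 0,"ry": 0,"rz": 0},{"tx": 0,"ty": 0,"tz": 0,"rx": 0,"ry": 0,"rz": 0},{"tx": 0,"ty": 5,"tz": 0,"rx": 0,"ry": 0,"rz": 0},{"tx": 0,"ty": 5,"tz": 0,"rx": 0,"ry": 0,"rz": 0},{"tx": 0,"ty": 5,"tz": 0,"rx": 0,"ry": 0,"rz": 0},{"tx": 0,"ty": 5,"tz": 0,"rx": 0,"ry": 0,"rz": 0},{"tx": 0,"ty": 5,"tz": 0,"rx": 0,"ry": 0,"rz": 0},{"tx": 0,"ty": 4,"tz": 0,"rx": 0,"ry": 0,"rz": 0},{"tx": 0,"ty": 3,"tz": 0,"rx": 0,"ry": 0,"rz": 0}]'

```text
time: 10.2
ee_pos: [439.7, -253.1, 22.5]
orientation: [0.137, -3.139, -0.0]
contact_force: [-0.3, -0.3, -0.8]
gripper_width: 0.569
finger_force: 0.0
```

Emit:
apply_moves --moves '[{"tx": 0,"ty": 2,"tz": 0,"rx": 0,"ry": 0,"rz": 0},{"tx": 0,"ty": 0,"tz": 0,"rx": 0,"ry": 0,"rz": 0},{"tx": 0,"ty": 0,"tz": 0,"rx": 0,"ry": 0,"rz": 0},{"tx": 0,"ty": -5,"tz": 0,"rx": 0,"ry": 0,"rz": 0},{"tx": 0,"ty": 0,"tz": -20,"rx": 0,"ry": 0,"rz": 0},{"tx": 0,"ty": 0,"tz": -40,"rx": 0,"ry": 0,"rz": 0},{"tx": 0,"ty": 0,"tz": -35,"rx": 0,"ry": 0,"rz": 0},{"tx": 0,"ty": 0,"tz": 0,"rx": 0,"ry": 0,"rz": 0}]'

```text
time: 11.0
ee_pos: [441.4, -258.2, 121.4]
orientation: [-0.136, 3.133, -0.009]
contact_force: [0.5, -0.4, -1.1]
gripper_width: 0.566
finger_force: 0.0
```

```bash
python3 plan.py 431.2 -400.9 125 108.1  431.2 -400.9 26 108.1
```

```text
t=11.0 pos [ 441.4 -258.2  121.4] yaw 95.0 tilt [ 0.34 -0.33] w 0.566
(431.2, -400.9, 125.0, 108.1) -> rot [ -0.4   0.3 -13.1] then t [  54.  -132.5   -3.6]
(431.2, -400.9, 26.0, 108.1) -> rot [0. 0. 0.] then t [ 0.  0. 99.]
```

Emit:
apply_moves --moves '[{"tx": 0,"ty": 0,"tz": 0,"rx": 0,"ry": 0,"rz": -6.5},{"tx": 0,"ty": 0,"tz": 0,"rx": 0,"ry": 0,"rz": -6.5},{"tx": 13.5,"ty": -33.1,"tz": 0,"rx": 0,"ry": 0,"rz": 0},{"tx": 13.5,"ty": -33.1,"tz": 0,"rx": 0,"ry": 0,"rz": 0},{"tx": 13.5,"ty": -33.1,"tz": 0,"rx": 0,"ry": 0,"rz": 0},{"tx": 13.5,"ty": -33.1,"tz": 0,"rx": 0,"ry": 0,"rz": 0},{"tx": 0,"ty": 0,"tz": 0,"rx": 0,"ry": 0,"rz": 0},{"tx": 0,"ty": 0,"tz": 35,"rx": 0,"ry": 0,"rz": 0},{"tx": 0,"ty": 0,"tz": 35,"rx": 0,"ry": 0,"rz": 0},{"tx": 0,"ty": 0,"tz": 20,"rx": 0,"ry": 0,"rz": 0}]'

```text
time: 12.0
ee_pos: [428.7, -397.6, 24.4]
orientation: [0.491, -3.101, -0.006]
contact_force: [0.4, 0.3, -0.0]
gripper_width: 0.566
finger_force: 0.0
```

Emit:
apply_moves --moves '[{"tx": 0,"ty": 0,"tz": 5,"rx": 0,"ry": 0,"rz": 0},{"tx": 0,"ty": 0,"tz": 0,"rx": 0,"ry": 0,"rz": 0},{"tx": 0,"ty": -5,"tz": 0,"rx": 0,"ry": 0,"rz": 0},{"tx": 0,"ty": -5,"tz": 0,"rx": 0,"ry": 0,"rz": 0},{"tx": 0,"ty": -5,"tz": 0,"rx": 0,"ry": 0,"rz": 0},{"tx": 0,"ty": -5,"tz": 0,"rx": 0,"ry": 0,"rz": 0},{"tx": 0,"ty": -4,"tz": 0,"rx": 0,"ry": 0,"rz": 0},{"tx": 0,"ty": -3,"tz": 0,"rx": 0,"ry": 0,"rz": 0},{"tx": 0,"ty": -2,"tz": 0,"rx": 0,"ry": 0,"rz": 0},{"tx": 0,"ty": 0,"tz": 0,"rx": 0,"ry": 0,"rz": 0}]'

```text
time: 13.0
ee_pos: [438.5, -426.9, 22.4]
orientation: [0.491, -3.103, 0.0]
contact_force: [-0.4, 0.3, 0.5]
gripper_width: 0.564
finger_force: 0.0
```

Emit:
apply_moves --moves '[{"tx": 0,"ty": 0,"tz": 0,"rx": 0,"ry": 0,"rz": 0},{"tx": 0,"ty": 5,"tz": 0,"rx": 0,"ry": 0,"rz": 0},{"tx": 0,"ty": 0,"tz": -20,"rx": 0,"ry": 0,"rz": 0},{"tx": 0,"ty": 0,"tz": -40,"rx": 0,"ry": 0,"rz": 0},{"tx": 0,"ty": 0,"tz": -35,"rx": 0,"ry": 0,"rz": 0},{"tx": 30,"ty": 0,"tz": 0,"rx": 0,"ry": 0,"rz": 0},{"tx": 35,"ty": 0,"tz": 0,"rx": 0,"ry": 0,"rz": 0},{"tx": 35,"ty": 0,"tz": -20,"rx": 0,"ry": 0,"rz": 0},{"tx": 0,"ty": 0,"tz": 0,"rx": 0,"ry": 0,"rz": 0}]'

```text
time: 13.9
ee_pos: [366.3, -436.2, 138.9]
orientation: [0.41, -3.079, 0.029]
contact_force: [0.8, -0.1, 0.0]
gripper_width: 0.567
finger_force: 0.0
```

Run:
```python
from h import *
import pickle
s=camera("scene"); t=camera("top"); pickle.dump(dict(scene=s,top=t),open("c1.pkl","wb"))
a=cv2.resize(t["image"][200:290,320:490],(780,413),interpolation=cv2.INTER_CUBIC)
b=cv2.resize(s["image"][165:225,160:320],(780,293),interpolation=cv2.INTER_CUBIC)
v=np.vstack([a,b]); f=600/v.shape[0]; cv2.imwrite("pics/r1.png",cv2.resize(v,None,fx=f,fy=f))
```

```text
(no output)
```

View pics/r1.png

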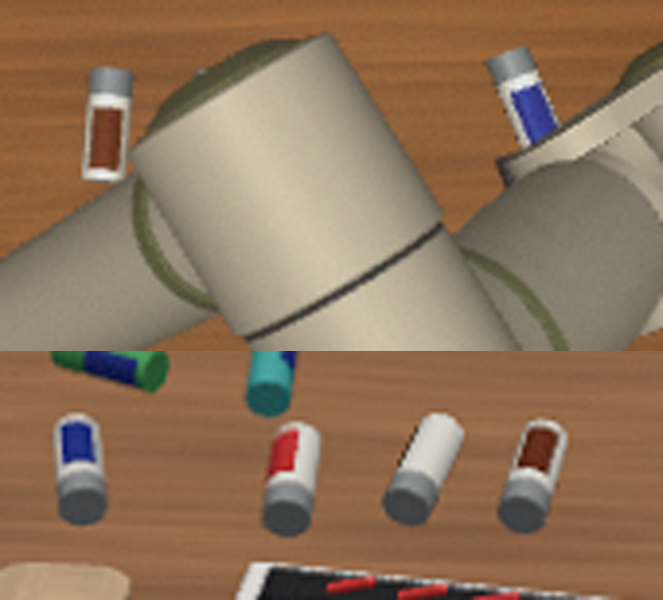

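The views now show brown nearly up at top-crop (107,135), blue nearly up at (535,110), and red partly up; black hasn't been rolled yet. Next I'll measure the roll angle numerically.

```bash
cat > roll.py <<'E'
from m import *
def roll(c,p,yaw,zc=18,dbg=False):
    """tube roll from one view: p=(x,y) approx centre, yaw deg of axis. angle>0: patch leans to left of axis (+y)"""
    im=c["image"]; hsv=cv2.cvtColor(im,cv2.COLOR_BGR2HSV).astype(int)
    a=np.array([np.cos(np.radians(yaw)),np.sin(np.radians(yaw)),0]); l=np.array([-a[1],a[0],0]); P=np.array([p[0],p[1],zc])
    poly=np.array([proj(c,P+u*a+v*l+np.array([0,0,w])) for u in(-54,54) for v in(-26,26) for w in(-18,18)],np.float32)
    roi=np.zeros(im.shape[:2],np.uint8); cv2.fillConvexPoly(roi,cv2.convexHull(poly).astype(np.int32),255)
    H,S,V=hsv[...,0],hsv[...,1],hsv[...,2]
    body=((S<60)&(V>75)&(roi>0)).astype(np.uint8)*255
    n,lab,st,_=cv2.connectedComponentsWithStats(body)
    pc=proj(c,P); best=np.zeros_like(body)
    for i in range(1,n):
        if st[i,4]>15: best[lab==i]=255
    pts=cv2.findNonZero(best); hull=cv2.convexHull(pts); bm=np.zeros_like(body); cv2.fillConvexPoly(bm,hull,255)
    er=bm
    patch=(er>0)&(((S>100))|(V<60))
    def s(px):
        out=[]
        for u,v in px:
            o,d=ray(c,u,v); nn=np.cross(a,d); nn/=np.linalg.norm(nn)
            out.append(((P-o)@nn, (P-o)@a))
        return np.array(out)
    yx=lambda m:[(x,y) for y,x in zip(*np.nonzero(m))]
    # white part of body only
    sb=s(hull.reshape(-1,2).astype(float)); sp=s(yx(patch))
    if len(sp)<4: return None
    o,d=ray(c,*pc); o=o-P; perp=o-(o@a)*a; view=np.degrees(np.arctan2(perp@l,perp[2]))
    lo,hi=sb[:,0].min(),sb[:,0].max(); b=(lo+hi)/2; h=(hi-lo)/2
    # sign so that +s is towards l
    o2,d2=ray(c,*proj(c,P+5*l)); nn=np.cross(a,d2); nn/=np.linalg.norm(nn); sg=np.sign((P-o2)@nn)
    e=np.percentile(sp[:,0],[6,94]); r=np.degrees(np.arcsin(np.clip((e-b)*sg/h,-1,1)))
    return dict(angle=round(float(r.mean()+view),1),edges=r.round(0),view=round(float(view),1),bias=round(float(b*sg),1),half=round(float(h),1),n=len(sp),cen=round(float((np.percentile(sp[:,0],50)-b)*sg/18*57.3+view),1))
E
python3 - <<'E'
from roll import *
import pickle
d=pickle.load(open("c1.pkl","rb")); c=d["top"]; hsv=cv2.cvtColor(c["image"],cv2.COLOR_BGR2HSV)
w=cv2.inRange(hsv,(0,0,75),(180,60,255))
for x in comps(w,c,18,80,900,(325,205,352,260)): print("brown",x)
T=dict(brown=((429,-76),-6),red=((441,-258),5.1),blue=((438.5,-422),18))
for k,(p,y) in T.items():
    for n in("top","scene"):
        if n=="top" and k=="red":continue
        print(k,n,roll(d[n],p,y))
E
```

```text
brown (array([346., 240.]), 210.0, array([408.6, -58.9]), array([ 59.8, 133.9]), -2.0)
brown top {'angle': 0.4, 'edges': array([ 45., -51.]), 'view': 3.2, 'bias': -6.0, 'half': 21.7, 'n': 155, 'cen': 8.5}
brown scene {'angle': 6.6, 'edges': array([ 29., -44.]), 'view': 14.5, 'bias': -1.5, 'half': 17.6, 'n': 71, 'cen': 8.1}
red scene {'angle': -19.5, 'edges': array([ -4., -61.]), 'view': 12.7, 'bias': 0.7, 'half': 17.4, 'n': 52, 'cen': -12.6}
blue top {'angle': 21.0, 'edges': array([ 55., -50.]), 'view': 18.5, 'bias': -0.4, 'half': 32.2, 'n': 202, 'cen': 16.8}
blue scene {'angle': 3.8, 'edges': array([ 31., -37.]), 'view': 6.7, 'bias': 1.5, 'half': 17.5, 'n': 63, 'cen': 4.6}
```

```bash
python3 plan.py 428 -79 130 84  428 -79 29 84 428 -79 200 89 507 138 200 89 507 138 153 89
```

```text
t=14.0 pos [ 367.7 -435.6  137.1] yaw 105.3 tilt [-1.85 -1.2 ] w 0.566
(428.0, -79.0, 130.0, 84.0) -> rot [-1.1 -2.  21.3] then t [-22.7 360.9   7.1]
(428.0, -79.0, 29.0, 84.0) -> rot [0. 0. 0.] then t [  0.   0. 101.]
(428.0, -79.0, 200.0, 89.0) -> rot [ 0.  0. -5.] then t [   0.    0. -171.]
(507.0, 138.0, 200.0, 89.0) -> rot [0. 0. 0.] then t [-75.2 218.3   0. ]
(507.0, 138.0, 153.0, 89.0) -> rot [0. 0. 0.] then t [ 0.  0. 47.]
```

Emit:
apply_moves --moves '[{"tx": 0,"ty": 0,"tz": 0,"rx": -0.4,"ry": -0.7,"rz": 7.1},{"tx": 0,"ty": 0,"tz": 0,"rx": -0.4,"ry": -0.7,"rz": 7.1},{"tx": 0,"ty": 0,"tz": 0,"rx": -0.4,"ry": -0.7,"rz": 7.1},{"tx": -2.8,"ty": 45,"tz": 0,"rx": 0,"ry": 0,"rz": 0},{"tx": -2.8,"ty": 45,"tz": 0,"rx": 0,"ry": 0,"rz": 0},{"tx": -2.8,"ty": 45,"tz": 0,"rx": 0,"ry": 0,"rz": 0},{"tx": -2.8,"ty": 45,"tz": 0,"rx": 0,"ry": 0,"rz": 0},{"tx": -2.8,"ty": 45,"tz": 0,"rx": 0,"ry": 0,"rz": 0},{"tx": -2.8,"ty": 45,"tz": 0,"rx": 0,"ry": 0,"rz": 0},{"tx": -2.8,"ty": 45,"tz": 0,"rx": 0,"ry": 0,"rz": 0}]'

```text
time: 15.0
ee_pos: [420.4, -122.2, 137.4]
orientation: [0.164, 3.136, 0.006]
contact_force: [1.2, 0.5, 0.1]
gripper_width: 0.568
finger_force: 0.0
```

Emit:
apply_moves --moves '[{"tx": -2.8,"ty": 45,"tz": 0,"rx": 0,"ry": 0,"rz": 0},{"tx": 0,"ty": 0,"tz": 0,"rx": 0,"ry": 0,"rz": 0},{"tx": 0,"ty": 0,"tz": 0,"rx": 0,"ry": 0,"rz": 0}]'

```text
time: 15.3
ee_pos: [428.0, -79.0, 137.7]
orientation: [0.16, 3.137, 0.005]
contact_force: [0.2, -0.5, 0.2]
gripper_width: 0.57
finger_force: 0.0
```

```bash
python3 plan.py 428 -79 130 84  428 -79 29 84; python3 -c "from h import *;print(get_state()['qpos'].round(2))"
```

```text
t=15.3 pos [428.  -79.  137.7] yaw 84.2 tilt [0.06 0.19] w 0.570
(428.0, -79.0, 130.0, 84.0) -> rot [0.2 0.  0.2] then t [-0.   0.   7.7]
(428.0, -79.0, 29.0, 84.0) -> rot [0. 0. 0.] then t [  0.   0. 101.]
[-0.46  0.33  1.79  0.    1.03 -1.93]
```

Emit:
apply_moves --moves '[{"tx": 0,"ty": 0,"tz": 40,"rx": 0,"ry": 0,"rz": 0},{"tx": 0,"ty": 0,"tz": 40,"rx": 0,"ry": 0,"rz": 0},{"tx": 0,"ty": 0,"tz": 20,"rx": 0,"ry": 0,"rz": 0},{"tx": 0,"ty": 0,"tz": 8,"rx": 0,"ry": 0,"rz": 0},{"tx": 0,"ty": 0,"tz": 0,"rx": 0,"ry": 0,"rz": 0}]'

```text
time: 15.8
ee_pos: [427.7, -80.6, 29.5]
orientation: [-0.167, -3.137, -0.006]
contact_force: [0.1, 0.1, 0.5]
gripper_width: 0.569
finger_force: 0.0
```

Emit:
apply_moves --claw 20 --moves '[{"tx": 0,"ty": 0,"tz": 0,"rx": 0,"ry": 0,"rz": 0},{"tx": 0,"ty": 0,"tz": 0,"rx": 0,"ry": 0,"rz": 0},{"tx": 0,"ty": 0,"tz": 0,"rx": 0,"ry": 0,"rz": 0},{"tx": 0,"ty": 0,"tz": 0,"rx": 0,"ry": 0,"rz": 0},{"tx": 0,"ty": 0,"tz": 0,"rx": 0,"ry": 0,"rz": 0},{"tx": 0,"ty": 0,"tz": -20,"rx": 0,"ry": 0,"rz": 0},{"tx": 0,"ty": 0,"tz": -40,"rx": 0,"ry": 0,"rz": 0},{"tx": 0,"ty": 0,"tz": -45,"rx": 0,"ry": 0,"rz": 0},{"tx": 0,"ty": 0,"tz": -45,"rx": 0,"ry": 0,"rz": 0},{"tx": 0,"ty": 0,"tz": -20,"rx": 0,"ry": 0,"rz": -5}]'

```text
time: 16.8
ee_pos: [428.0, -80.4, 204.0]
orientation: [0.026, 3.135, 0.001]
contact_force: [0.0, 0.3, -2.3]
gripper_width: 0.401
finger_force: 30.0
```

```bash
python3 plan.py 507 138 200 89 507 138 153 89
```

```text
t=16.8 pos [428.  -80.4 204. ] yaw 89.0 tilt [0.38 0.03] w 0.401
(507.0, 138.0, 200.0, 89.0) -> rot [0.  0.4 0. ] then t [-75.2 219.8   4. ]
(507.0, 138.0, 153.0, 89.0) -> rot [0. 0. 0.] then t [ 0.  0. 47.]
```

Emit:
apply_moves --moves '[{"tx": -15,"ty": 44,"tz": 0,"rx": 0,"ry": 0,"rz": 0},{"tx": -15,"ty": 44,"tz": 0,"rx": 0,"ry": 0,"rz": 0},{"tx": -15,"ty": 44,"tz": 0,"rx": 0,"ry": 0,"rz": 0},{"tx": -15,"ty": 44,"tz": 0,"rx": 0,"ry": 0,"rz": 0},{"tx": -15,"ty": 44,"tz": 0,"rx": 0,"ry": 0,"rz": 0},{"tx": 0,"ty": 0,"tz": 0,"rx": 0,"ry": 0,"rz": 0},{"tx": 0,"ty": 0,"tz": 25,"rx": 0,"ry": 0,"rz": 0},{"tx": 0,"ty": 0,"tz": 0,"rx": 0,"ry": 0,"rz": 0}]'

```text
time: 17.6
ee_pos: [504.9, 138.2, 173.8]
orientation: [-0.028, -3.137, -0.004]
contact_force: [0.6, -0.4, -1.1]
gripper_width: 0.402
finger_force: 30.0
```

```bash
python3 plan.py 507 138 153 89
python3 - <<'E'
from roll import *
s=camera("scene"); P=get_state()["ee_pos"]; 
print(roll(s,P[:2],-1,P[2]-11))
cv2.imwrite("pics/p1.png",cv2.resize(s["image"][140:220,330:500],(800,376),interpolation=cv2.INTER_CUBIC))
E
```

```text
t=17.6 pos [504.9 138.2 173.8] yaw 89.0 tilt [-0.23  0.16] w 0.402
(507.0, 138.0, 153.0, 89.0) -> rot [ 0.2 -0.2 -0. ] then t [-2.1 -0.2 20.8]
{'angle': 0.9, 'edges': array([ 76., -64.]), 'view': -4.9, 'bias': -0.3, 'half': 27.2, 'n': 215, 'cen': -2.9}
```

View pics/p1.png

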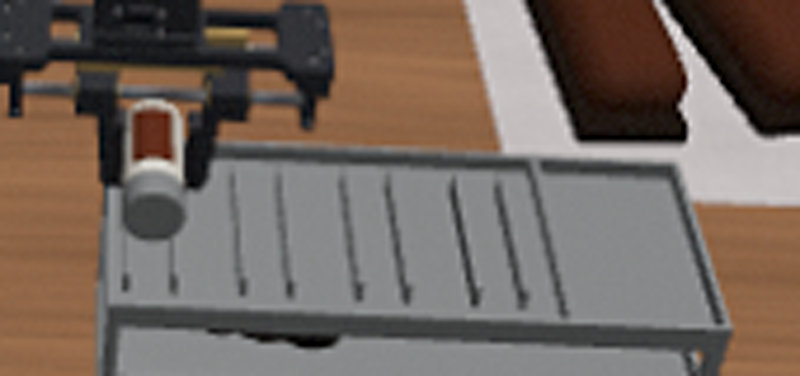

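The tube is held above cradle 0's ribs (crop x 125 and 172) with the brown patch facing up, so I'll lower it.

Emit:
apply_moves --moves '[{"tx": -2,"ty": 0,"tz": 12,"rx": 0,"ry": 0,"rz": 0},{"tx": 0,"ty": 0,"tz": 5,"rx": 0,"ry": 0,"rz": 0},{"tx": 0,"ty": 0,"tz": 2,"rx": 0,"ry": 0,"rz": 0},{"tx": 0,"ty": 0,"tz": 0,"rx": 0,"ry": 0,"rz": 0},{"tx": 0,"ty": 0,"tz": 0,"rx": 0,"ry": 0,"rz": 0}]'

```text
time: 18.15
ee_pos: [508.7, 138.3, 157.2]
orientation: [0.029, 3.14, 0.005]
contact_force: [0.6, 0.3, -1.3]
gripper_width: 0.402
finger_force: 30.0
```

Emit:
apply_moves --moves '[{"tx": 0,"ty": 0,"tz": 2,"rx": 0,"ry": 0,"rz": 0},{"tx": 0,"ty": 0,"tz": 0,"rx": 0,"ry": 0,"rz": 0}]'

```text
time: 18.35
ee_pos: [508.8, 138.3, 155.4]
orientation: [0.028, 3.139, 0.004]
contact_force: [1.2, -2.1, 1.7]
gripper_width: 0.399
finger_force: 30.0
```

Emit:
apply_moves --moves '[{"tx": 0,"ty": 0,"tz": 1,"rx": 0,"ry": 0,"rz": 0},{"tx": 0,"ty": 0,"tz": 0,"rx": 0,"ry": 0,"rz": 0}]'

```text
time: 18.55
ee_pos: [508.9, 138.3, 155.2]
orientation: [0.028, 3.138, 0.004]
contact_force: [-2.6, -1.8, 9.5]
gripper_width: 0.402
finger_force: 30.0
```

Emit:
apply_moves --moves '[{"tx": 0,"ty": 0,"tz": 1,"rx": 0,"ry": 0,"rz": 0},{"tx": 0,"ty": 0,"tz": 0,"rx": 0,"ry": 0,"rz": 0}]'

```text
time: 18.75
ee_pos: [508.9, 138.3, 155.0]
orientation: [0.028, 3.137, 0.004]
contact_force: [-4.9, -2.4, 16.7]
gripper_width: 0.405
finger_force: 30.0
```

Emit:
apply_moves --moves '[{"tx": 0,"ty": 0,"tz": -2,"rx": 0,"ry": 0,"rz": 0},{"tx": 0,"ty": 0,"tz": 0,"rx": 0,"ry": 0,"rz": 0}]'

```text
time: 18.95
ee_pos: [508.7, 138.4, 155.4]
orientation: [0.028, 3.139, 0.005]
contact_force: [-0.3, -1.1, 5.6]
gripper_width: 0.397
finger_force: 30.0
```

Emit:
apply_moves --claw 50 --moves '[{"tx": 0,"ty": 0,"tz": 0,"rx": 0,"ry": 0,"rz": 0},{"tx": 0,"ty": 0,"tz": 0,"rx": 0,"ry": 0,"rz": 0},{"tx": 0,"ty": 0,"tz": 0,"rx": 0,"ry": 0,"rz": 0},{"tx": 0,"ty": 0,"tz": -20,"rx": 0,"ry": 0,"rz": 0},{"tx": 0,"ty": 0,"tz": -40,"rx": 0,"ry": 0,"rz": 0},{"tx": 0,"ty": 40,"tz": -10,"rx": 0,"ry": 0,"rz": 0},{"tx": 0,"ty": 45,"tz": 0,"rx": 0,"ry": 0,"rz": 0},{"tx": 0,"ty": 45,"tz": 0,"rx": 0,"ry": 0,"rz": 0},{"tx": 0,"ty": 0,"tz": 0,"rx": 0,"ry": 0,"rz": 0}]'

```text
time: 19.85
ee_pos: [510.0, 272.3, 224.9]
orientation: [0.021, 3.14, 0.006]
contact_force: [0.0, -0.9, -0.0]
gripper_width: 0.569
finger_force: 0.0
```

Run:
```python
from roll import *
import pickle
s=camera("scene"); t=camera("top"); pickle.dump(dict(scene=s,top=t),open("c2.pkl","wb"))
a=cv2.resize(t["image"][165:290,200:480],(800,357),interpolation=cv2.INTER_CUBIC)
b=cv2.resize(s["image"][140:220,160:490],(800,194),interpolation=cv2.INTER_CUBIC)
cv2.imwrite("pics/r2.png",np.vstack([a,b]))
w=cv2.cvtColor(t["image"],cv2.COLOR_BGR2HSV); nb=cv2.inRange(w,(0,0,75),(180,60,255))
[print(x) for x in comps(nb,t,18,80,900,(350,205,500,250))]
[print(x) for x in comps(nb,t,142,80,900,(262,170,289,232))]
T=dict(black=((424.7,-160),-9.5),red=((441,-258),5.1),blue=((438.5,-422),18))
for k,(p,y) in T.items():
    for n,c in(("top",t),("scene",s)): print(k,n,roll(c,p,y))
for n,c in(("top",t),("scene",s)): print("brown",n,roll(c,(508,138),-1,142))
```

```text
(array([373., 232.]), 272.0, array([ 425.3, -160.5]), array([34.8, 92.3]), -9.3)
(array([455., 228.]), 129.5, array([ 438. , -421.3]), array([89.4, 35.8]), 18.5)
(array([402., 227.]), 170.0, array([ 442. , -256.4]), array([91.1, 34. ]), 4.0)
black top {'angle': 6.2, 'edges': array([ 90., -90.]), 'view': 6.2, 'bias': -0.2, 'half': 17.3, 'n': 8, 'cen': -50.7}
black scene {'angle': 22.7, 'edges': array([ 90., -90.]), 'view': 22.7, 'bias': -0.7, 'half': 17.8, 'n': 12, 'cen': 21.5}
red top {'angle': -26.2, 'edges': array([ -1., -75.]), 'view': 11.7, 'bias': 1.3, 'half': 17.0, 'n': 96, 'cen': -14.7}
red scene {'angle': -19.5, 'edges': array([ -4., -61.]), 'view': 12.7, 'bias': 0.7, 'half': 17.4, 'n': 52, 'cen': -12.6}
blue top {'angle': 7.0, 'edges': array([ 30., -53.]), 'view': 18.5, 'bias': 0.8, 'half': 17.2, 'n': 128, 'cen': 10.2}
blue scene {'angle': 3.8, 'edges': array([ 31., -37.]), 'view': 6.7, 'bias': 1.5, 'half': 17.5, 'n': 63, 'cen': 4.6}
brown top {'angle': -9.0, 'edges': array([ 17., -24.]), 'view': -5.7, 'bias': 2.3, 'half': 29.3, 'n': 136, 'cen': -10.7}
brown scene {'angle': -10.1, 'edges': array([ 24., -35.]), 'view': -4.8, 'bias': -1.0, 'half': 27.9, 'n': 90, 'cen': -4.2}
```

View pics/r2.png

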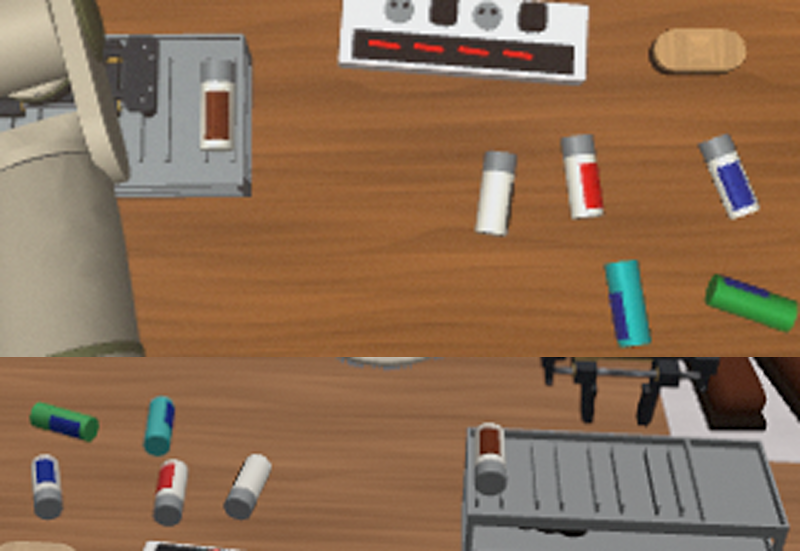

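Brown is down in cradle 0 with its patch roughly up. Red at top-crop (585,180) leans about 24° to -y, and blue (735,180) leans about 5° to +y. I'll grasp red 7.5 mm to its +y side, so the closing fingers roll it upright.

```bash
sed -i 's/def roll(c,p,yaw,zc=18,dbg=False)/def roll(c,p,yaw,zc=18,vm=75)/; s/(V>75)/(V>vm)/' roll.py
python3 - <<'E'
from roll import *
import pickle
d=pickle.load(open("c2.pkl","rb"))
for n in("top","scene"): print(n,[roll(d[n],(508,138),-1,142,v) for v in (165,180)])
E
python3 plan.py 441.5 -249 200 94 441.5 -249 60 94
```

```text
top [{'angle': -16.3, 'edges': array([ 34., -56.]), 'view': -5.7, 'bias': 2.7, 'half': 14.7, 'n': 136, 'cen': -11.8}, {'angle': -15.6, 'edges': array([ 36., -56.]), 'view': -5.7, 'bias': 2.5, 'half': 14.5, 'n': 136, 'cen': -11.3}]
scene [{'angle': -13.6, 'edges': array([ 35., -52.]), 'view': -4.8, 'bias': 2.1, 'half': 14.5, 'n': 81, 'cen': -13.4}, {'angle': -14.1, 'edges': array([ 32., -51.]), 'view': -4.8, 'bias': 3.5, 'half': 13.1, 'n': 72, 'cen': -10.0}]
t=19.9 pos [510.5 268.7 224.8] yaw 89.1 tilt [0.04 0.15] w 0.567
(441.5, -249.0, 200.0, 94.0) -> rot [ 0.1  0.  -4.9] then t [ 104.9 -511.6   24.8]
(441.5, -249.0, 60.0, 94.0) -> rot [0. 0. 0.] then t [  0.   0. 140.]
```

Emit:
apply_moves --claw 60 --moves '[{"tx": 9.5,"ty": -46.5,"tz": 0,"rx": 0,"ry": 0,"rz": 0},{"tx": 9.5,"ty": -46.5,"tz": 0,"rx": 0,"ry": 0,"rz": 0},{"tx": 9.5,"ty": -46.5,"tz": 0,"rx": 0,"ry": 0,"rz": 0},{"tx": 9.5,"ty": -46.5,"tz": 0,"rx": 0,"ry": 0,"rz": 0},{"tx": 9.5,"ty": -46.5,"tz": 0,"rx": 0,"ry": 0,"rz": 0},{"tx": 9.5,"ty": -46.5,"tz": 0,"rx": 0,"ry": 0,"rz": 0},{"tx": 9.5,"ty": -46.5,"tz": 0,"rx": 0,"ry": 0,"rz": 0},{"tx": 9.5,"ty": -46.5,"tz": 0,"rx": 0,"ry": 0,"rz": 0},{"tx": 9.5,"ty": -46.5,"tz": 0,"rx": 0,"ry": 0,"rz": 0},{"tx": 9.5,"ty": -46.5,"tz": 0,"rx": 0,"ry": 0,"rz": 0}]'

```text
time: 20.95
ee_pos: [405.6, -197.7, 223.9]
orientation: [0.032, 3.14, 0.004]
contact_force: [0.7, -0.4, -0.1]
gripper_width: 0.683
finger_force: 0.0
```

Emit:
apply_moves --moves '[{"tx": 9.5,"ty": -46.5,"tz": 0,"rx": 0,"ry": 0,"rz": -2.5},{"tx": 0,"ty": 0,"tz": 40,"rx": 0,"ry": 0,"rz": -2.5},{"tx": 0,"ty": 0,"tz": 45,"rx": 0,"ry": 0,"rz": 0},{"tx": 0,"ty": 0,"tz": 45,"rx": 0,"ry": 0,"rz": 0},{"tx": 0,"ty": 0,"tz": 20,"rx": 0,"ry": 0,"rz": 0},{"tx": 0,"ty": 0,"tz": 0,"rx": 0,"ry": 0,"rz": 0},{"tx": 0,"ty": 0,"tz": 0,"rx": 0,"ry": 0,"rz": 0}]'

```text
time: 21.65
ee_pos: [397.0, -241.7, 74.3]
orientation: [-0.107, 3.138, 0.004]
contact_force: [0.8, 0.2, -0.5]
gripper_width: 0.683
finger_force: 0.0
```

```bash
python3 plan.py 441.5 -249 60 94 441.5 -249 29 94
```

```text
t=21.6 pos [ 397.  -241.7   74.3] yaw 93.9 tilt [0.09 0.15] w 0.683
(441.5, -249.0, 60.0, 94.0) -> rot [ 0.1  0.1 -0.1] then t [-43.9 -10.4  14.3]
(441.5, -249.0, 29.0, 94.0) -> rot [0. 0. 0.] then t [ 0.  0. 31.]
```

Emit:
apply_moves --moves '[{"tx": -22,"ty": -5.2,"tz": 0,"rx": 0,"ry": 0,"rz": 0},{"tx": -22,"ty": -5.2,"tz": 0,"rx": 0,"ry": 0,"rz": 0},{"tx": 0,"ty": 0,"tz": 0,"rx": 0,"ry": 0,"rz": 0},{"tx": 0,"ty": 0,"tz": 30,"rx": 0,"ry": 0,"rz": 0},{"tx": 0,"ty": 0,"tz": 15,"rx": 0,"ry": 0,"rz": 0},{"tx": 0,"ty": 0,"tz": 0,"rx": 0,"ry": 0,"rz": 0},{"tx": 0,"ty": 0,"tz": 0,"rx": 0,"ry": 0,"rz": 0}]'

```text
time: 22.35
ee_pos: [441.8, -248.4, 29.8]
orientation: [-0.108, 3.137, 0.003]
contact_force: [0.5, -0.7, -0.2]
gripper_width: 0.682
finger_force: 0.0
```

```bash
python3 plan.py 441.5 -249 29 94
```

```text
t=22.4 pos [ 441.8 -248.4   29.8] yaw 94.0 tilt [0.13 0.13] w 0.682
(441.5, -249.0, 29.0, 94.0) -> rot [ 0.1  0.1 -0. ] then t [ 0.3 -0.5  0.8]
```

Emit:
apply_moves --claw 46 --moves '[{"tx": 0,"ty": 0,"tz": 0,"rx": 0,"ry": 0,"rz": 0},{"tx": 0,"ty": 0,"tz": 0,"rx": 0,"ry": 0,"rz": 0},{"tx": 0,"ty": 0,"tz": 0,"rx": 0,"ry": 0,"rz": 0}]'

```text
time: 22.65
ee_pos: [442.1, -248.3, 29.3]
orientation: [-0.109, 3.137, 0.003]
contact_force: [-0.2, -0.2, 0.6]
gripper_width: 0.524
finger_force: 0.0
```

Emit:
apply_moves --claw 20 --moves '[{"tx": 0,"ty": 0,"tz": 0,"rx": 0,"ry": 0,"rz": 0},{"tx": 0,"ty": 0,"tz": 0,"rx": 0,"ry": 0,"rz": 0},{"tx": 0,"ty": 0,"tz": 0,"rx": 0,"ry": 0,"rz": 0},{"tx": 0,"ty": 0,"tz": 0,"rx": 0,"ry": 0,"rz": 0},{"tx": 0,"ty": 0,"tz": -20,"rx": 0,"ry": 0,"rz": 0},{"tx": 0,"ty": 0,"tz": -45,"rx": 0,"ry": 0,"rz": 0},{"tx": 0,"ty": 0,"tz": -45,"rx": 0,"ry": 0,"rz": 0},{"tx": 0,"ty": 0,"tz": -45,"rx": 0,"ry": 0,"rz": 5},{"tx": 0,"ty": 0,"tz": -15,"rx": 0,"ry": 0,"rz": 0},{"tx": 0,"ty": 0,"tz": 0,"rx": 0,"ry": 0,"rz": 0}]'

```text
time: 23.65
ee_pos: [442.2, -248.9, 200.5]
orientation: [0.028, 3.137, 0.0]
contact_force: [-0.4, -1.0, -1.4]
gripper_width: 0.397
finger_force: 30.0
```

```bash
python3 plan.py 508.5 206 200 89 508.5 206 158 89
python3 - <<'E'
from roll import *
s=camera("scene"); P=get_state()["ee_pos"]
for v in(75,100,140): print(roll(s,P[:2],-1,P[2]-12,v))
E
```

```text
t=23.6 pos [ 442.2 -248.9  200.5] yaw 89.0 tilt [0.26 0.01] w 0.397
(508.5, 206.0, 200.0, 89.0) -> rot [ 0.   0.3 -0. ] then t [-58.4 456.    0.5]
(508.5, 206.0, 158.0, 89.0) -> rot [0. 0. 0.] then t [ 0.  0. 42.]
{'angle': 10.9, 'edges': array([ 67., -90.]), 'view': 22.5, 'bias': -0.8, 'half': 20.2, 'n': 14, 'cen': 26.2}
{'angle': 22.4, 'edges': array([ 17., -17.]), 'view': 22.5, 'bias': -2.8, 'half': 17.6, 'n': 8, 'cen': 29.8}
{'angle': 25.9, 'edges': array([ 22., -16.]), 'view': 22.5, 'bias': -3.7, 'half': 15.6, 'n': 8, 'cen': 32.7}
```

Emit:
apply_moves --moves '[{"tx": -5.8,"ty": 45.6,"tz": 0,"rx": 0,"ry": 0,"rz": 0},{"tx": -5.8,"ty": 45.6,"tz": 0,"rx": 0,"ry": 0,"rz": 0},{"tx": -5.8,"ty": 45.6,"tz": 0,"rx": 0,"ry": 0,"rz": 0},{"tx": -5.8,"ty": 45.6,"tz": 0,"rx": 0,"ry": 0,"rz": 0},{"tx": -5.8,"ty": 45.6,"tz": 0,"rx": 0,"ry": 0,"rz": 0},{"tx": -5.8,"ty": 45.6,"tz": 0,"rx": 0,"ry": 0,"rz": 0},{"tx": -5.8,"ty": 45.6,"tz": 0,"rx": 0,"ry": 0,"rz": 0},{"tx": -5.8,"ty": 45.6,"tz": 0,"rx": 0,"ry": 0,"rz": 0},{"tx": -5.8,"ty": 45.6,"tz": 0,"rx": 0,"ry": 0,"rz": 0},{"tx": -5.8,"ty": 45.6,"tz": 0,"rx": 0,"ry": 0,"rz": 0}]'

```text
time: 24.7
ee_pos: [507.2, 208.1, 197.8]
orientation: [-0.028, -3.139, -0.004]
contact_force: [-0.3, -1.0, -1.3]
gripper_width: 0.395
finger_force: 30.0
```

Emit:
apply_moves --moves '[{"tx": 0,"ty": 0,"tz": 0,"rx": 0,"ry": 0,"rz": 0},{"tx": 0,"ty": 0,"tz": 20,"rx": 0,"ry": 0,"rz": 0},{"tx": 0,"ty": 0,"tz": 0,"rx": 0,"ry": 0,"rz": 0}]'

```text
time: 25.0
ee_pos: [506.3, 205.9, 176.4]
orientation: [-0.028, -3.135, -0.002]
contact_force: [-0.0, -0.6, -1.8]
gripper_width: 0.402
finger_force: 30.0
```

```bash
python3 plan.py 508.5 206 158 89
python3 - <<'E'
from roll import *
import pickle
s=camera("scene"); P=get_state()["ee_pos"]; pickle.dump(s,open("c3.pkl","wb"))
cv2.imwrite("pics/p2.png",cv2.resize(s["image"][140:220,340:440],(700,560),interpolation=cv2.INTER_CUBIC))
print(proj(s,(P[0],P[1],P[2]-12)))
E
```

```text
t=25.0 pos [506.3 205.9 176.4] yaw 89.0 tilt [-0.35  0.09] w 0.402
(508.5, 206.0, 158.0, 89.0) -> rot [ 0.1 -0.4 -0. ] then t [-2.2  0.2 18.4]
[386.62297479 176.17271294]
```

View pics/p2.png

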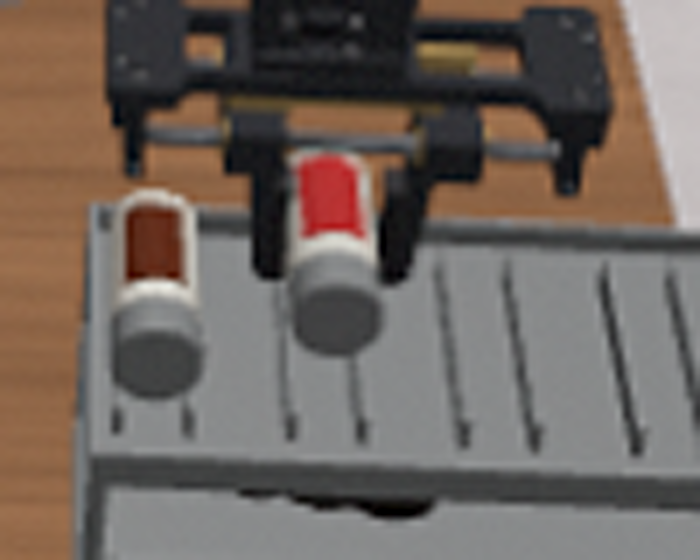

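Red hangs over cradle 1 with its patch up, leaning perhaps 5° to -y. I'll tilt the tool 5° while lowering to take that out.

Emit:
apply_moves --moves '[{"tx": -2,"ty": 1.5,"tz": 10,"rx": 0,"ry": 0,"rz": 0},{"tx": 0,"ty": 0,"tz": 0,"rx": 5,"ry": 0,"rz": 0},{"tx": 0,"ty": 0,"tz": 6,"rx": 0,"ry": 0,"rz": 0},{"tx": 0,"ty": 0,"tz": 2,"rx": 0,"ry": 0,"rz": 0},{"tx": 0,"ty": 0,"tz": 0,"rx": 0,"ry": 0,"rz": 0}]'

```text
time: 25.55
ee_pos: [509.9, 206.8, 161.7]
orientation: [-0.029, -3.139, 0.13]
contact_force: [0.4, -0.4, -2.3]
gripper_width: 0.402
finger_force: 30.0
```

Emit:
apply_moves --moves '[{"tx": 0,"ty": 0,"tz": 2,"rx": 0,"ry": 0,"rz": 0},{"tx": 0,"ty": 0,"tz": 0,"rx": 0,"ry": 0,"rz": 0}]'

```text
time: 25.75
ee_pos: [510.0, 206.7, 160.2]
orientation: [0.029, 3.138, -0.131]
contact_force: [-0.1, 0.0, -0.5]
gripper_width: 0.398
finger_force: 30.0
```

Emit:
apply_moves --moves '[{"tx": 0,"ty": 0,"tz": 1,"rx": 0,"ry": 0,"rz": 0},{"tx": 0,"ty": 0,"tz": 0,"rx": 0,"ry": 0,"rz": 0}]'

```text
time: 25.95
ee_pos: [510.0, 206.8, 159.2]
orientation: [0.029, 3.138, -0.132]
contact_force: [-0.0, 0.3, -0.9]
gripper_width: 0.396
finger_force: 30.0
```

Emit:
apply_moves --moves '[{"tx": 0,"ty": 0,"tz": 2,"rx": 0,"ry": 0,"rz": 0},{"tx": 0,"ty": 0,"tz": 0,"rx": 0,"ry": 0,"rz": 0}]'

```text
time: 26.15
ee_pos: [509.9, 206.7, 157.0]
orientation: [0.028, 3.138, -0.132]
contact_force: [0.3, 0.0, -0.5]
gripper_width: 0.404
finger_force: 30.0
```

Emit:
apply_moves --moves '[{"tx": 0,"ty": 0,"tz": 1,"rx": 0,"ry": 0,"rz": 0},{"tx": 0,"ty": 0,"tz": 0,"rx": 0,"ry": 0,"rz": 0}]'

```text
time: 26.35
ee_pos: [510.0, 206.6, 156.1]
orientation: [0.028, 3.138, -0.132]
contact_force: [-0.6, -0.4, -2.4]
gripper_width: 0.4
finger_force: 30.0
```

Emit:
apply_moves --moves '[{"tx": 0,"ty": 0,"tz": 1,"rx": 0,"ry": 0,"rz": 0},{"tx": 0,"ty": 0,"tz": 0,"rx": 0,"ry": 0,"rz": 0}]'

```text
time: 26.55
ee_pos: [509.9, 206.6, 155.1]
orientation: [0.028, 3.138, -0.132]
contact_force: [-0.3, 0.3, -2.2]
gripper_width: 0.398
finger_force: 30.0
```

Emit:
apply_moves --moves '[{"tx": 0,"ty": 0,"tz": 1,"rx": 0,"ry": 0,"rz": 0},{"tx": 0,"ty": 0,"tz": 0,"rx": 0,"ry": 0,"rz": 0}]'

```text
time: 26.75
ee_pos: [510.0, 206.4, 154.1]
orientation: [0.029, 3.138, -0.132]
contact_force: [0.4, 0.5, -2.6]
gripper_width: 0.4
finger_force: 30.0
```

Emit:
apply_moves --moves '[{"tx": 0,"ty": 0,"tz": 1,"rx": 0,"ry": 0,"rz": 0},{"tx": 0,"ty": 0,"tz": 0,"rx": 0,"ry": 0,"rz": 0}]'

```text
time: 26.95
ee_pos: [510.1, 206.5, 153.5]
orientation: [0.028, 3.138, -0.132]
contact_force: [-0.6, 1.5, 0.4]
gripper_width: 0.398
finger_force: 30.0
```

Emit:
apply_moves --claw 50 --moves '[{"tx": 0,"ty": 0,"tz": 0,"rx": 0,"ry": 0,"rz": 0},{"tx": 0,"ty": 0,"tz": 0,"rx": 0,"ry": 0,"rz": 0},{"tx": 0,"ty": 0,"tz": 0,"rx": 0,"ry": 0,"rz": 0},{"tx": 0,"ty": 0,"tz": -20,"rx": 0,"ry": 0,"rz": 0},{"tx": 0,"ty": 0,"tz": -30,"rx": -5,"ry": 0,"rz": 0},{"tx": 0,"ty": 0,"tz": 0,"rx": 0,"ry": 0,"rz": 8.3},{"tx": 0,"ty": 0,"tz": 0,"rx": 0,"ry": 0,"rz": 0},{"tx": 0,"ty": 0,"tz": 0,"rx": 0,"ry": 0,"rz": 0}]'

```text
time: 27.75
ee_pos: [509.8, 210.5, 202.6]
orientation: [0.25, 3.131, 0.004]
contact_force: [0.4, 0.2, -0.6]
gripper_width: 0.568
finger_force: 0.0
```

```bash
python3 plan.py 425.3 -160.5 200 80.7 425.3 -160.5 26 80.7
```

```text
t=27.8 pos [509.8 210.5 202.6] yaw 80.9 tilt [0.03 0.15] w 0.568
(425.3, -160.5, 200.0, 80.7) -> rot [0.2 0.  0.2] then t [  23.4 -379.8    2.6]
(425.3, -160.5, 26.0, 80.7) -> rot [0. 0. 0.] then t [  0.   0. 174.]
```

Emit:
apply_moves --moves '[{"tx": 2.9,"ty": -47.5,"tz": 0,"rx": 0,"ry": 0,"rz": 0},{"tx": 2.9,"ty": -47.5,"tz": 0,"rx": 0,"ry": 0,"rz": 0},{"tx": 2.9,"ty": -47.5,"tz": 0,"rx": 0,"ry": 0,"rz": 0},{"tx": 2.9,"ty": -47.5,"tz": 0,"rx": 0,"ry": 0,"rz": 0},{"tx": 2.9,"ty": -47.5,"tz": 0,"rx": 0,"ry": 0,"rz": 0},{"tx": 2.9,"ty": -47.5,"tz": 0,"rx": 0,"ry": 0,"rz": 0},{"tx": 2.9,"ty": -47.5,"tz": 0,"rx": 0,"ry": 0,"rz": 0},{"tx": 2.9,"ty": -47.5,"tz": 0,"rx": 0,"ry": 0,"rz": 0},{"tx": 0,"ty": 0,"tz": 40,"rx": 0,"ry": 0,"rz": 0},{"tx": 0,"ty": 0,"tz": 40,"rx": 0,"ry": 0,"rz": 0}]'

```text
time: 28.75
ee_pos: [425.4, -161.8, 120.8]
orientation: [0.255, 3.129, 0.003]
contact_force: [1.2, 1.0, 0.3]
gripper_width: 0.571
finger_force: 0.0
```

Emit:
apply_moves --moves '[{"tx": 0,"ty": 0,"tz": 30,"rx": 0,"ry": 0,"rz": 0},{"tx": 0,"ty": 0,"tz": 0,"rx": 0,"ry": 0,"rz": 0},{"tx": 0,"ty": 0,"tz": 0,"rx": 0,"ry": 0,"rz": 0}]'

```text
time: 29.05
ee_pos: [425.8, -160.2, 92.1]
orientation: [0.252, 3.131, 0.006]
contact_force: [-0.0, -0.0, 0.3]
gripper_width: 0.57
finger_force: 0.0
```

```bash
python3 plan.py 425.3 -160.5 26 80.7
python3 - <<'E'
from roll import *
import pickle
s=camera("scene"); t=camera("top"); pickle.dump(dict(scene=s,top=t),open("c4.pkl","wb"))
a=cv2.resize(t["image"][170:240,200:300],(560,392),interpolation=cv2.INTER_CUBIC)
cv2.imwrite("pics/r3.png",a)
for n,c in(("top",t),("scene",s)):
  for p in((508.5,138),(510,206)): print(n,[roll(c,p,-1,142,v) for v in (130,150)])
E
```

```text
t=29.1 pos [ 425.8 -160.2   92.1] yaw 80.8 tilt [0.03 0.2 ] w 0.570
(425.3, -160.5, 26.0, 80.7) -> rot [ 0.2 -0.   0.1] then t [ 0.5 -0.4 66.1]
top [{'angle': -9.2, 'edges': array([ 17., -24.]), 'view': -5.7, 'bias': 2.4, 'half': 29.3, 'n': 135, 'cen': -14.4}, {'angle': -11.9, 'edges': array([ 15., -28.]), 'view': -5.7, 'bias': 3.5, 'half': 28.2, 'n': 135, 'cen': -18.0}]
top [{'angle': -5.6, 'edges': array([ 24., -18.]), 'view': -8.7, 'bias': 2.1, 'half': 29.2, 'n': 143, 'cen': -1.5}, {'angle': -5.6, 'edges': array([ 24., -18.]), 'view': -8.7, 'bias': 2.1, 'half': 29.2, 'n': 143, 'cen': -1.5}]
scene [{'angle': -7.7, 'edges': array([ 20., -26.]), 'view': -4.8, 'bias': 1.7, 'half': 25.3, 'n': 84, 'cen': -12.2}, {'angle': -17.2, 'edges': array([ 29., -53.]), 'view': -4.8, 'bias': 3.0, 'half': 15.4, 'n': 81, 'cen': -16.3}]
scene [{'angle': 0.1, 'edges': array([ 30., -11.]), 'view': -9.5, 'bias': -0.7, 'half': 30.1, 'n': 91, 'cen': 5.1}, {'angle': 0.2, 'edges': array([ 51., -32.]), 'view': -9.5, 'bias': 1.9, 'half': 15.3, 'n': 86, 'cen': -3.7}]
```

View pics/r3.png

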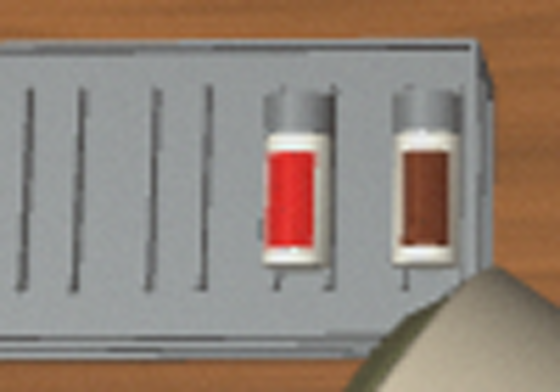

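In the rack, red's patch sits at crop (290,200) and brown's at (425,198). After allowing for the view angle, their roll errors are about 0° and -6°, which is fine. Now rolling black.

Emit:
apply_moves --moves '[{"tx": 0,"ty": 0,"tz": 40,"rx": 0,"ry": 0,"rz": 0},{"tx": 0,"ty": 0,"tz": 20,"rx": 0,"ry": 0,"rz": 0},{"tx": 0,"ty": 0,"tz": 5,"rx": 0,"ry": 0,"rz": 0},{"tx": 0,"ty": 0,"tz": 0,"rx": 0,"ry": 0,"rz": 0},{"tx": 0,"ty": 5,"tz": 0,"rx": 0,"ry": 0,"rz": 0},{"tx": 0,"ty": 5,"tz": 0,"rx": 0,"ry": 0,"rz": 0},{"tx": 0,"ty": 5,"tz": 0,"rx": 0,"ry": 0,"rz": 0},{"tx": 0,"ty": 5,"tz": 0,"rx": 0,"ry": 0,"rz": 0},{"tx": 0,"ty": 5,"tz": 0,"rx": 0,"ry": 0,"rz": 0},{"tx": 0,"ty": 5,"tz": 0,"rx": 0,"ry": 0,"rz": 0}]'

```text
time: 30.15
ee_pos: [430.7, -130.0, 27.0]
orientation: [0.255, 3.13, 0.005]
contact_force: [-0.4, -0.6, -0.5]
gripper_width: 0.57
finger_force: 0.1
```

Emit:
apply_moves --moves '[{"tx": 0,"ty": 3,"tz": 0,"rx": 0,"ry": 0,"rz": 0},{"tx": 0,"ty": 2,"tz": 0,"rx": 0,"ry": 0,"rz": 0},{"tx": 0,"ty": 0,"tz": 0,"rx": 0,"ry": 0,"rz": 0},{"tx": 0,"ty": 0,"tz": 0,"rx": 0,"ry": 0,"rz": 0},{"tx": 0,"ty": -5,"tz": 0,"rx": 0,"ry": 0,"rz": 0},{"tx": 0,"ty": 0,"tz": -30,"rx": 0,"ry": 0,"rz": 0},{"tx": 0,"ty": 0,"tz": -40,"rx": 0,"ry": 0,"rz": 0},{"tx": 0,"ty": 0,"tz": 0,"rx": 0,"ry": 0,"rz": -8.5},{"tx": 0,"ty": 0,"tz": 0,"rx": 0,"ry": 0,"rz": -8.5},{"tx": 0,"ty": 0,"tz": 0,"rx": 0,"ry": 0,"rz": -8.5}]'

```text
time: 31.15
ee_pos: [430.5, -131.2, 97.2]
orientation: [-0.45, 3.107, 0.004]
contact_force: [-0.1, 0.1, 0.3]
gripper_width: 0.572
finger_force: 0.0
```

Emit:
apply_moves --moves '[{"tx": 0,"ty": 0,"tz": 0,"rx": 0,"ry": 0,"rz": -2.2},{"tx": 0,"ty": 0,"tz": 0,"rx": 0,"ry": 0,"rz": 0},{"tx": 0,"ty": 0,"tz": 0,"rx": 0,"ry": 0,"rz": 0}]'

```text
time: 31.45
ee_pos: [430.4, -131.0, 96.9]
orientation: [-0.498, 3.1, 0.004]
contact_force: [-0.6, -0.3, 1.4]
gripper_width: 0.567
finger_force: 0.0
```

```bash
python3 plan.py 437.5 -423 96 108.5 437.5 -423 29 108.5
python3 - <<'E'
from roll import *
import pickle
s=camera("scene"); t=camera("top"); pickle.dump(dict(scene=s,top=t),open("c5.pkl","wb"))
print("black",roll(s,(430,-133.5),-9.3))
for n,c in(("top",t),("scene",s)): print("blue",n,roll(c,(438,-421.3),18.5))
E
```

```text
t=31.4 pos [ 430.4 -131.    96.9] yaw 108.3 tilt [0.08 0.18] w 0.567
(437.5, -423.0, 96.0, 108.5) -> rot [ 0.1  0.1 -0.2] then t [  86.  -279.2    0.9]
(437.5, -423.0, 29.0, 108.5) -> rot [0. 0. 0.] then t [ 0.  0. 67.]
black {'angle': 40.3, 'edges': array([ 90., -51.]), 'view': 21.1, 'bias': 4.0, 'half': 17.8, 'n': 75, 'cen': 10.8}
blue top {'angle': 8.1, 'edges': array([ 30., -51.]), 'view': 18.5, 'bias': 0.0, 'half': 17.0, 'n': 126, 'cen': 11.4}
blue scene {'angle': 3.7, 'edges': array([ 32., -37.]), 'view': 6.1, 'bias': 0.9, 'half': 17.6, 'n': 63, 'cen': 4.5}
```

Emit:
apply_moves --moves '[{"tx": 14.2,"ty": -46.5,"tz": 0,"rx": 0,"ry": 0,"rz": 0},{"tx": 14.2,"ty": -46.5,"tz": 0,"rx": 0,"ry": 0,"rz": 0},{"tx": 14.2,"ty": -46.5,"tz": 0,"rx": 0,"ry": 0,"rz": 0},{"tx": 14.2,"ty": -46.5,"tz": 0,"rx": 0,"ry": 0,"rz": 0},{"tx": 14.2,"ty": -46.5,"tz": 0,"rx": 0,"ry": 0,"rz": 0},{"tx": 14.2,"ty": -46.5,"tz": 0,"rx": 0,"ry": 0,"rz": 0},{"tx": 0,"ty": 0,"tz": 0,"rx": 0,"ry": 0,"rz": 0},{"tx": 0,"ty": 0,"tz": 20,"rx": 0,"ry": 0,"rz": 0},{"tx": 0,"ty": 0,"tz": 0,"rx": 0,"ry": 0,"rz": 0}]'

```text
time: 32.45
ee_pos: [436.7, -421.0, 73.8]
orientation: [0.5, -3.101, -0.011]
contact_force: [0.5, 0.1, 0.2]
gripper_width: 0.571
finger_force: 0.0
```

```bash
python3 plan.py 438.6 -423 76 108.5 438.6 -423 29 108.5;python3 -c "from h import *;print(get_state()['qpos'].round(2))"
```

```text
t=32.5 pos [ 436.7 -421.    73.8] yaw 108.3 tilt [-0.07  0.41] w 0.571
(438.6, -423.0, 76.0, 108.5) -> rot [ 0.4  0.1 -0.2] then t [-1.1 -2.5 -2.2]
(438.6, -423.0, 29.0, 108.5) -> rot [0. 0. 0.] then t [ 0.  0. 47.]
[-0.96  0.66  1.38  0.    1.11 -2.86]
```

Emit:
apply_moves --moves '[{"tx": 0,"ty": 0,"tz": 0,"rx": 0,"ry": 0,"rz": 1},{"tx": -1.1,"ty": -2.5,"tz": 10,"rx": 0,"ry": 0,"rz": 0},{"tx": 0,"ty": 0,"tz": 20,"rx": 0,"ry": 0,"rz": 0},{"tx": 0,"ty": 0,"tz": 15,"rx": 0,"ry": 0,"rz": 0},{"tx": 0,"ty": 0,"tz": 0,"rx": 0,"ry": 0,"rz": 0},{"tx": 0,"ty": 0,"tz": 0,"rx": 0,"ry": 0,"rz": 0}]'

```text
time: 33.05
ee_pos: [439.8, -424.3, 31.4]
orientation: [-0.474, 3.103, 0.004]
contact_force: [-0.3, 0.3, 0.5]
gripper_width: 0.569
finger_force: 0.0
```

```bash
python3 plan.py 438.6 -423 29 107.3
```

```text
t=33.0 pos [ 439.8 -424.3   31.4] yaw 107.4 tilt [0.1  0.15] w 0.569
(438.6, -423.0, 29.0, 107.3) -> rot [0.1 0.1 0.1] then t [0.7 1.5 2.4]
```

Emit:
apply_moves --moves '[{"tx": 0,"ty": 1,"tz": 2,"rx": 0,"ry": 0,"rz": 0},{"tx": 0,"ty": 0,"tz": 0,"rx": 0,"ry": 0,"rz": 0}]'

```text
time: 33.25
ee_pos: [439.3, -423.3, 29.6]
orientation: [-0.474, 3.103, 0.003]
contact_force: [0.2, 0.5, -0.1]
gripper_width: 0.568
finger_force: 0.0
```

Emit:
apply_moves --claw 20 --moves '[{"tx": 0,"ty": 0,"tz": 0,"rx": 0,"ry": 0,"rz": 0},{"tx": 0,"ty": 0,"tz": 0,"rx": 0,"ry": 0,"rz": 0},{"tx": 0,"ty": 0,"tz": 0,"rx": 0,"ry": 0,"rz": 0},{"tx": 0,"ty": 0,"tz": 0,"rx": 0,"ry": 0,"rz": 0},{"tx": 0,"ty": 0,"tz": 0,"rx": 0,"ry": 0,"rz": 0},{"tx": 0,"ty": 0,"tz": -20,"rx": 0,"ry": 0,"rz": 0},{"tx": 0,"ty": 0,"tz": -45,"rx": 0,"ry": 0,"rz": 0},{"tx": 0,"ty": 0,"tz": -45,"rx": 0,"ry": 0,"rz": 6},{"tx": 0,"ty": 0,"tz": -45,"rx": 0,"ry": 0,"rz": 6},{"tx": 0,"ty": 0,"tz": -15,"rx": 0,"ry": 0,"rz": 6.3}]'

```text
time: 34.25
ee_pos: [439.5, -424.6, 203.8]
orientation: [0.032, 3.136, -0.004]
contact_force: [0.7, -0.9, -1.6]
gripper_width: 0.398
finger_force: 29.9
```

```bash
python3 plan.py 509.5 274 200 89 509.5 274 158 89
```

```text
t=34.2 pos [ 439.5 -424.6  203.8] yaw 88.8 tilt [ 0.32 -0.17] w 0.398
(509.5, 274.0, 200.0, 89.0) -> rot [-0.2  0.3 -0.2] then t [-57.8 699.7   3.8]
(509.5, 274.0, 158.0, 89.0) -> rot [0. 0. 0.] then t [ 0.  0. 42.]
```

Emit:
apply_moves --moves '[{"tx": -3.8,"ty": 46.6,"tz": 0,"rx": 0,"ry": 0,"rz": 0},{"tx": -3.8,"ty": 46.6,"tz": 0,"rx": 0,"ry": 0,"rz": 0},{"tx": -3.8,"ty": 46.6,"tz": 0,"rx": 0,"ry": 0,"rz": 0},{"tx": -3.8,"ty": 46.6,"tz": 0,"rx": 0,"ry": 0,"rz": 0},{"tx": -3.8,"ty": 46.6,"tz": 0,"rx": 0,"ry": 0,"rz": 0},{"tx": -3.8,"ty": 46.6,"tz": 0,"rx": 0,"ry": 0,"rz": 0},{"tx": -3.8,"ty": 46.6,"tz": 0,"rx": 0,"ry": 0,"rz": 0},{"tx": -3.8,"ty": 46.6,"tz": 0,"rx": 0,"ry": 0,"rz": 0},{"tx": -3.8,"ty": 46.6,"tz": 0,"rx": 0,"ry": 0,"rz": 0},{"tx": -3.8,"ty": 46.6,"tz": 0,"rx": 0,"ry": 0,"rz": 0}]'

```text
time: 35.25
ee_pos: [484.2, 43.4, 200.4]
orientation: [0.026, 3.14, 0.005]
contact_force: [0.9, -0.4, -1.2]
gripper_width: 0.399
finger_force: 29.9
```

Emit:
apply_moves --moves '[{"tx": -3.8,"ty": 46.6,"tz": 0,"rx": 0,"ry": 0,"rz": 0},{"tx": -3.8,"ty": 46.6,"tz": 0,"rx": 0,"ry": 0,"rz": 0},{"tx": -3.8,"ty": 46.6,"tz": 0,"rx": 0,"ry": 0,"rz": 0},{"tx": -3.8,"ty": 46.6,"tz": 0,"rx": 0,"ry": 0,"rz": 0},{"tx": -3.8,"ty": 46.6,"tz": 0,"rx": 0,"ry": 0,"rz": 0},{"tx": 0,"ty": 0,"tz": 0,"rx": 0,"ry": 0,"rz": 0},{"tx": 0,"ty": 0,"tz": 20,"rx": 0,"ry": 0,"rz": 0},{"tx": 0,"ty": 0,"tz": 0,"rx": 0,"ry": 0,"rz": 0},{"tx": 0,"ty": 0,"tz": 0,"rx": 0,"ry": 0,"rz": 0}]'

```text
time: 36.15
ee_pos: [507.3, 273.7, 181.3]
orientation: [0.027, 3.141, 0.004]
contact_force: [-0.4, -0.4, -0.5]
gripper_width: 0.399
finger_force: 29.9
```

```bash
python3 plan.py 509.5 274 158 89
python3 - <<'E'
from roll import *
import pickle
s=camera("scene"); t=camera("top"); P=get_state()["ee_pos"]; pickle.dump(dict(scene=s,top=t),open("c6.pkl","wb"))
a=cv2.resize(s["image"][135:215,360:460],(600,480),interpolation=cv2.INTER_CUBIC)
cv2.imwrite("pics/p3.png",a)
w=cv2.cvtColor(t["image"],cv2.COLOR_BGR2HSV); nb=cv2.inRange(w,(0,0,75),(180,60,255))
[print(x) for x in comps(nb,t,18,80,900,(345,205,400,255))]
for n,c in(("top",t),("scene",s)): print("black",n,[roll(c,(430,-133.5),-9.3,18,v) for v in (75,120)])
E
```

```text
t=36.1 pos [507.3 273.7 181.3] yaw 89.0 tilt [0.03 0.15] w 0.399
(509.5, 274.0, 158.0, 89.0) -> rot [0.2 0.  0. ] then t [-2.2  0.3 23.3]
(array([363., 231.]), 275.5, array([ 430. , -128.8]), array([34.4, 92.4]), -9.5)
black top [{'angle': -23.8, 'edges': array([ 32., -90.]), 'view': 5.1, 'bias': 4.5, 'half': 17.2, 'n': 106, 'cen': 2.1}, {'angle': 2.0, 'edges': array([ 31., -37.]), 'view': 5.1, 'bias': 4.5, 'half': 17.1, 'n': 101, 'cen': 3.3}]
black scene [{'angle': 40.3, 'edges': array([ 90., -51.]), 'view': 21.1, 'bias': 4.0, 'half': 17.8, 'n': 75, 'cen': 10.8}, {'angle': 6.4, 'edges': array([ 21., -50.]), 'view': 21.1, 'bias': 4.0, 'half': 17.8, 'n': 72, 'cen': 10.2}]
```

View pics/p3.png

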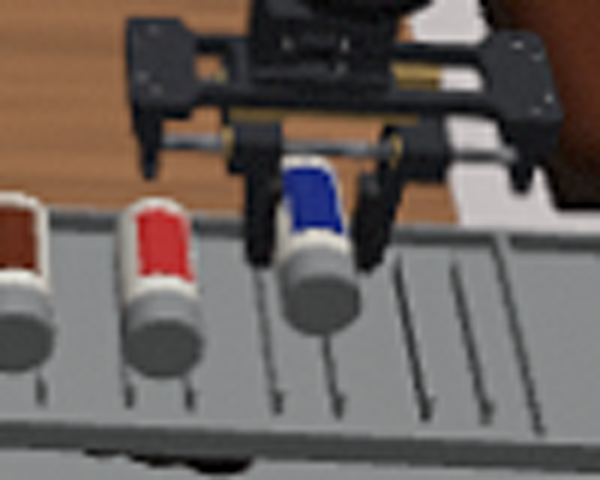

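Blue hangs over cradle 2, leaning about 10° to -y, so I'll take that out with a 10° tool tilt while placing it.

Emit:
apply_moves --moves '[{"tx": -2,"ty": 2.3,"tz": 8,"rx": 0,"ry": 0,"rz": 0},{"tx": 0,"ty": 0,"tz": 0,"rx": 5,"ry": 0,"rz": 0},{"tx": 0,"ty": 0,"tz": 0,"rx": 5,"ry": 0,"rz": 0},{"tx": 0,"ty": 0,"tz": 0,"rx": 0,"ry": 0,"rz": 0},{"tx": 0,"ty": 0,"tz": 0,"rx": 0,"ry": 0,"rz": 0}]'

```text
time: 36.75
ee_pos: [509.4, 276.8, 172.9]
orientation: [-0.025, -3.13, 0.266]
contact_force: [-0.8, 0.4, -0.7]
gripper_width: 0.401
finger_force: 29.9
```

Run:
```python
from h import *
s=get_state(); R=Rn.from_rotvec(s["orientation"]).as_matrix(); print(s["ee_pos"].round(1), "tube c",(s["ee_pos"]+12.5*R[:,2]).round(1), R.T@np.array([0,0,-10]))
```

```text
[509.4 276.8 172.9] tube c [509.4 274.7 160.6] [0.01077026 1.68501993 9.85700725]
```

Emit:
apply_moves --moves '[{"tx": 0,"ty": 1.4,"tz": 9.9,"rx": 0,"ry": 0,"rz": 0},{"tx": 0,"ty": 0.8,"tz": 4.9,"rx": 0,"ry": 0,"rz": 0},{"tx": 0,"ty": 0,"tz": 0,"rx": 0,"ry": 0,"rz": 0}]'

```text
time: 37.05
ee_pos: [509.1, 275.6, 157.2]
orientation: [-0.027, -3.128, 0.269]
contact_force: [0.4, -0.5, -1.3]
gripper_width: 0.399
finger_force: 29.9
```

Emit:
apply_moves --moves '[{"tx": 0,"ty": 0.2,"tz": 1,"rx": 0,"ry": 0,"rz": 0},{"tx": 0,"ty": 0,"tz": 0,"rx": 0,"ry": 0,"rz": 0}]'

```text
time: 37.25
ee_pos: [509.5, 276.1, 157.3]
orientation: [0.026, 3.13, -0.269]
contact_force: [-0.4, 0.6, -0.7]
gripper_width: 0.399
finger_force: 29.9
```

Emit:
apply_moves --moves '[{"tx": 0,"ty": 0.2,"tz": 1,"rx": 0,"ry": 0,"rz": 0},{"tx": 0,"ty": 0,"tz": 0,"rx": 0,"ry": 0,"rz": 0}]'

```text
time: 37.45
ee_pos: [509.4, 276.3, 156.3]
orientation: [0.026, 3.13, -0.269]
contact_force: [0.2, 2.1, -0.1]
gripper_width: 0.402
finger_force: 29.9
```

Emit:
apply_moves --moves '[{"tx": 0,"ty": 0.2,"tz": 1,"rx": 0,"ry": 0,"rz": 0},{"tx": 0,"ty": 0,"tz": 0,"rx": 0,"ry": 0,"rz": 0}]'

```text
time: 37.65
ee_pos: [509.3, 276.3, 155.1]
orientation: [-0.026, -3.13, 0.269]
contact_force: [0.8, -1.0, -0.8]
gripper_width: 0.4
finger_force: 29.9
```

Emit:
apply_moves --moves '[{"tx": 0,"ty": 0.2,"tz": 1,"rx": 0,"ry": 0,"rz": 0},{"tx": 0,"ty": 0,"tz": 0,"rx": 0,"ry": 0,"rz": 0}]'

```text
time: 37.85
ee_pos: [509.4, 276.3, 154.2]
orientation: [-0.026, -3.13, 0.269]
contact_force: [0.2, -1.0, -0.9]
gripper_width: 0.4
finger_force: 29.9
```

Emit:
apply_moves --moves '[{"tx": 0,"ty": 0.2,"tz": 1,"rx": 0,"ry": 0,"rz": 0},{"tx": 0,"ty": 0,"tz": 0,"rx": 0,"ry": 0,"rz": 0}]'

```text
time: 38.05
ee_pos: [509.5, 276.3, 153.5]
orientation: [0.026, 3.129, -0.269]
contact_force: [-1.4, -0.2, 3.4]
gripper_width: 0.401
finger_force: 29.9
```

Emit:
apply_moves --claw 47 --moves '[{"tx": 0,"ty": 0,"tz": 0,"rx": 0,"ry": 0,"rz": 0},{"tx": 0,"ty": 0,"tz": 0,"rx": 0,"ry": 0,"rz": 0},{"tx": 0,"ty": 0,"tz": 0,"rx": 0,"ry": 0,"rz": 0},{"tx": 0,"ty": 0,"tz": -20,"rx": 0,"ry": 0,"rz": 0},{"tx": 0,"ty": 0,"tz": -30,"rx": 0,"ry": 0,"rz": 0},{"tx": 0,"ty": 0,"tz": 0,"rx": -5,"ry": 0,"rz": 0},{"tx": 0,"ty": 0,"tz": 0,"rx": -5,"ry": 0,"rz": 0},{"tx": 0,"ty": 0,"tz": 0,"rx": 0,"ry": 0,"rz": 8.5},{"tx": 0,"ty": 0,"tz": 0,"rx": 0,"ry": 0,"rz": 0},{"tx": 0,"ty": 0,"tz": 0,"rx": 0,"ry": 0,"rz": 0}]'

```text
time: 39.05
ee_pos: [509.5, 284.9, 202.4]
orientation: [0.253, 3.13, 0.005]
contact_force: [-0.6, -0.9, -0.1]
gripper_width: 0.529
finger_force: 0.0
```

```bash
python3 plan.py 430 -130 200 80.5 430 -130 29 80.5
```

```text
t=39.0 pos [509.5 284.9 202.4] yaw 80.8 tilt [0.08 0.16] w 0.529
(430.0, -130.0, 200.0, 80.5) -> rot [0.2 0.  0.3] then t [   9.9 -422.4    2.4]
(430.0, -130.0, 29.0, 80.5) -> rot [0. 0. 0.] then t [  0.   0. 171.]
```

Emit:
apply_moves --claw 52 --moves '[{"tx": 1.1,"ty": -46.9,"tz": 0,"rx": 0,"ry": 0,"rz": 0.3},{"tx": 1.1,"ty": -46.9,"tz": 0,"rx": 0,"ry": 0,"rz": 0},{"tx": 1.1,"ty": -46.9,"tz": 0,"rx": 0,"ry": 0,"rz": 0},{"tx": 1.1,"ty": -46.9,"tz": 0,"rx": 0,"ry": 0,"rz": 0},{"tx": 1.1,"ty": -46.9,"tz": 0,"rx": 0,"ry": 0,"rz": 0},{"tx": 1.1,"ty": -46.9,"tz": 0,"rx": 0,"ry": 0,"rz": 0},{"tx": 1.1,"ty": -46.9,"tz": 0,"rx": 0,"ry": 0,"rz": 0},{"tx": 1.1,"ty": -46.9,"tz": 0,"rx": 0,"ry": 0,"rz": 0},{"tx": 1.1,"ty": -46.9,"tz": 0,"rx": 0,"ry": 0,"rz": 0},{"tx": 0,"ty": 0,"tz": 40,"rx": 0,"ry": 0,"rz": 0}]'

```text
time: 40.05
ee_pos: [430.3, -135.1, 163.7]
orientation: [0.268, 3.12, -0.004]
contact_force: [1.1, -0.3, -0.2]
gripper_width: 0.592
finger_force: 0.0
```

Emit:
apply_moves --moves '[{"tx": 0,"ty": 0,"tz": 45,"rx": 0,"ry": 0,"rz": 0},{"tx": 0,"ty": 0,"tz": 40,"rx": 0,"ry": 0,"rz": 0},{"tx": 0,"ty": 0,"tz": 0,"rx": 0,"ry": 0,"rz": 0},{"tx": 0,"ty": 0,"tz": 0,"rx": 0,"ry": 0,"rz": 0}]'

```text
time: 40.45
ee_pos: [429.2, -129.2, 76.7]
orientation: [0.263, 3.13, 0.005]
contact_force: [0.8, 0.4, 0.2]
gripper_width: 0.59
finger_force: 0.0
```

```bash
python3 plan.py 430 -130 29 80.5
python3 - <<'E'
from roll import *
import pickle
t=camera("top"); pickle.dump(t,open("c7.pkl","wb"))
cv2.imwrite("pics/r4.png",cv2.resize(t["image"][170:240,200:300],(560,392),interpolation=cv2.INTER_CUBIC))
hsv=cv2.cvtColor(t["image"],cv2.COLOR_BGR2HSV); bm=cv2.inRange(hsv,(8,60,150),(25,150,255))
print("brush z32");[print(x) for x in comps(bm,t,32,150,900,(380,140,500,205))]
E
```

```text
t=40.5 pos [ 429.2 -129.2   76.7] yaw 80.4 tilt [0.06 0.18] w 0.590
(430.0, -130.0, 29.0, 80.5) -> rot [ 0.2  0.  -0.1] then t [-0.9 -0.7 47.7]
brush z32
(array([445., 182.]), 375.0, array([ 580.3, -395.5]), array([100.7,  46.2]), 88.8)
```

View pics/r4.png

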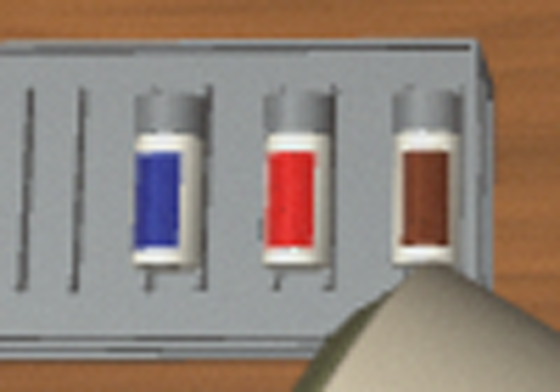

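Blue sits in cradle 2 with its patch at crop (157,200); after the view correction it is about +4°. Now grasping black.

Emit:
apply_moves --moves '[{"tx": -0.8,"ty": -0.8,"tz": 20,"rx": 0,"ry": 0,"rz": 0},{"tx": 0,"ty": 0,"tz": 20,"rx": 0,"ry": 0,"rz": 0},{"tx": 0,"ty": 0,"tz": 8,"rx": 0,"ry": 0,"rz": 0},{"tx": 0,"ty": 0,"tz": 0,"rx": 0,"ry": 0,"rz": 0},{"tx": 0,"ty": 0,"tz": 0,"rx": 0,"ry": 0,"rz": 0}]'

```text
time: 41.0
ee_pos: [430.1, -130.2, 29.3]
orientation: [0.265, 3.127, 0.003]
contact_force: [-0.6, 0.5, 0.2]
gripper_width: 0.592
finger_force: 0.0
```

Emit:
apply_moves --claw 20 --moves '[{"tx": 0,"ty": 0,"tz": 0,"rx": 0,"ry": 0,"rz": 0},{"tx": 0,"ty": 0,"tz": 0,"rx": 0,"ry": 0,"rz": 0},{"tx": 0,"ty": 0,"tz": 0,"rx": 0,"ry": 0,"rz": 0},{"tx": 0,"ty": 0,"tz": 0,"rx": 0,"ry": 0,"rz": 0},{"tx": 0,"ty": 0,"tz": 0,"rx": 0,"ry": 0,"rz": 0},{"tx": 0,"ty": 0,"tz": -20,"rx": 0,"ry": 0,"rz": 0},{"tx": 0,"ty": 0,"tz": -45,"rx": 0,"ry": 0,"rz": 0},{"tx": 0,"ty": 0,"tz": -45,"rx": 0,"ry": 0,"rz": 0},{"tx": 0,"ty": 0,"tz": -45,"rx": 0,"ry": 0,"rz": -4},{"tx": 0,"ty": 0,"tz": -15,"rx": 0,"ry": 0,"rz": -4.5}]'

```text
time: 42.0
ee_pos: [430.0, -130.8, 202.0]
orientation: [0.029, 3.135, -0.0]
contact_force: [0.2, 0.8, -2.1]
gripper_width: 0.403
finger_force: 30.0
```

```bash
python3 plan.py 510.5 342 200 89 510.5 342 170 89
```

```text
t=42.0 pos [ 430.  -130.8  202. ] yaw 88.9 tilt [ 0.39 -0.02] w 0.403
(510.5, 342.0, 200.0, 89.0) -> rot [-0.   0.4 -0.1] then t [-72.3 474.2   2. ]
(510.5, 342.0, 170.0, 89.0) -> rot [0. 0. 0.] then t [ 0.  0. 30.]
```

Emit:
apply_moves --moves '[{"tx": -7.4,"ty": 47.4,"tz": 0,"rx": 0,"ry": 0,"rz": 0},{"tx": -7.4,"ty": 47.4,"tz": 0,"rx": 0,"ry": 0,"rz": 0},{"tx": -7.4,"ty": 47.4,"tz": 0,"rx": 0,"ry": 0,"rz": 0},{"tx": -7.4,"ty": 47.4,"tz": 0,"rx": 0,"ry": 0,"rz": 0},{"tx": -7.4,"ty": 47.4,"tz": 0,"rx": 0,"ry": 0,"rz": 0},{"tx": -7.4,"ty": 47.4,"tz": 0,"rx": 0,"ry": 0,"rz": 0},{"tx": -7.4,"ty": 47.4,"tz": 0,"rx": 0,"ry": 0,"rz": 0},{"tx": -7.4,"ty": 47.4,"tz": 0,"rx": 0,"ry": 0,"rz": 0},{"tx": -7.4,"ty": 47.4,"tz": 0,"rx": 0,"ry": 0,"rz": 0},{"tx": -7.4,"ty": 47.4,"tz": 0,"rx": 0,"ry": 0,"rz": 0}]'

```text
time: 43.0
ee_pos: [513.1, 343.9, 199.3]
orientation: [0.033, 3.141, 0.004]
contact_force: [0.5, -0.4, -1.5]
gripper_width: 0.399
finger_force: 30.0
```

Emit:
apply_moves --moves '[{"tx": 0,"ty": 0,"tz": 0,"rx": 0,"ry": 0,"rz": 0},{"tx": 0,"ty": 0,"tz": 25,"rx": 0,"ry": 0,"rz": 0},{"tx": 0,"ty": 0,"tz": 0,"rx": 0,"ry": 0,"rz": 0},{"tx": 0,"ty": 0,"tz": 0,"rx": 0,"ry": 0,"rz": 0}]'

```text
time: 43.4
ee_pos: [513.3, 341.3, 174.6]
orientation: [0.035, 3.141, 0.004]
contact_force: [0.5, 0.2, -1.1]
gripper_width: 0.398
finger_force: 30.0
```

```bash
python3 plan.py 510.5 342 158 89
python3 - <<'E'
from roll import *
s=camera("scene")
cv2.imwrite("pics/p4.png",cv2.resize(s["image"][135:215,370:470],(600,480),interpolation=cv2.INTER_CUBIC))
E
```

```text
t=43.4 pos [513.3 341.3 174.6] yaw 88.7 tilt [0.01 0.14] w 0.398
(510.5, 342.0, 158.0, 89.0) -> rot [ 0.1  0.  -0.3] then t [ 2.9  0.6 16.6]
```

View pics/p4.png

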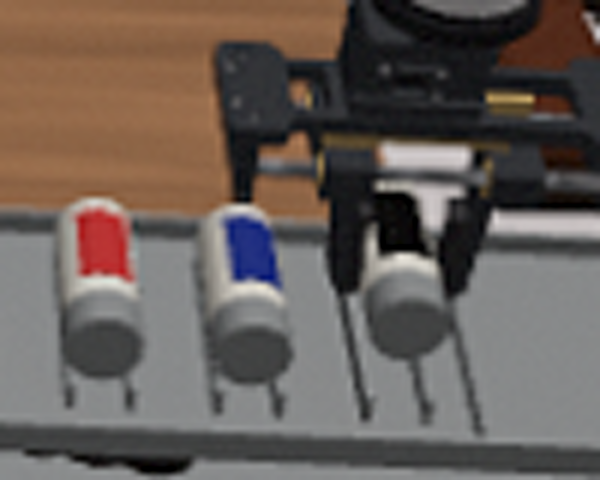

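Black hangs over cradle 3, also leaning about 10° to -y, so it gets the same 10° tilt.

Emit:
apply_moves --moves '[{"tx": 2.9,"ty": 2.6,"tz": 4,"rx": 0,"ry": 0,"rz": 0},{"tx": 0,"ty": 0,"tz": 0,"rx": 5,"ry": 0,"rz": 0},{"tx": 0,"ty": 0,"tz": 0,"rx": 5,"ry": 0,"rz": 0},{"tx": 0,"ty": 1.4,"tz": 7.9,"rx": 0,"ry": 0,"rz": 0},{"tx": 0,"ty": 0.7,"tz": 3.9,"rx": 0,"ry": 0,"rz": 0},{"tx": 0,"ty": 0,"tz": 0,"rx": 0,"ry": 0,"rz": 0}]'

```text
time: 44.05
ee_pos: [510.4, 344.2, 157.9]
orientation: [-0.035, -3.128, 0.267]
contact_force: [-0.6, -0.2, -2.1]
gripper_width: 0.401
finger_force: 30.0
```

Emit:
apply_moves --moves '[{"tx": 0,"ty": 0.2,"tz": 1,"rx": 0,"ry": 0,"rz": 0},{"tx": 0,"ty": 0,"tz": 0,"rx": 0,"ry": 0,"rz": 0}]'

```text
time: 44.25
ee_pos: [510.8, 344.3, 157.8]
orientation: [-0.035, -3.13, 0.268]
contact_force: [0.1, 0.3, -1.3]
gripper_width: 0.398
finger_force: 30.0
```

Emit:
apply_moves --moves '[{"tx": 0,"ty": 0.2,"tz": 1,"rx": 0,"ry": 0,"rz": 0},{"tx": 0,"ty": 0,"tz": 0,"rx": 0,"ry": 0,"rz": 0}]'

```text
time: 44.45
ee_pos: [510.7, 344.6, 156.6]
orientation: [-0.034, -3.129, 0.269]
contact_force: [-0.7, 0.9, -0.1]
gripper_width: 0.404
finger_force: 30.0
```

Emit:
apply_moves --moves '[{"tx": 0,"ty": 0.2,"tz": 1,"rx": 0,"ry": 0,"rz": 0},{"tx": 0,"ty": 0,"tz": 0,"rx": 0,"ry": 0,"rz": 0}]'

```text
time: 44.65
ee_pos: [510.6, 344.7, 155.5]
orientation: [-0.034, -3.129, 0.269]
contact_force: [0.7, -0.3, -1.1]
gripper_width: 0.398
finger_force: 30.0
```

Emit:
apply_moves --moves '[{"tx": 0,"ty": 0.2,"tz": 1,"rx": 0,"ry": 0,"rz": 0},{"tx": 0,"ty": 0,"tz": 0,"rx": 0,"ry": 0,"rz": 0}]'

```text
time: 44.85
ee_pos: [510.6, 344.8, 154.4]
orientation: [-0.034, -3.129, 0.269]
contact_force: [-0.2, -0.1, -2.4]
gripper_width: 0.401
finger_force: 30.0
```

Emit:
apply_moves --moves '[{"tx": 0,"ty": 0.2,"tz": 1,"rx": 0,"ry": 0,"rz": 0},{"tx": 0,"ty": 0,"tz": 0,"rx": 0,"ry": 0,"rz": 0}]'

```text
time: 45.05
ee_pos: [510.7, 344.8, 153.6]
orientation: [-0.034, -3.129, 0.269]
contact_force: [-0.5, -0.2, -1.1]
gripper_width: 0.4
finger_force: 30.0
```

Emit:
apply_moves --moves '[{"tx": 0,"ty": 0.1,"tz": 0.6,"rx": 0,"ry": 0,"rz": 0},{"tx": 0,"ty": 0,"tz": 0,"rx": 0,"ry": 0,"rz": 0}]'

```text
time: 45.25
ee_pos: [510.8, 344.7, 153.4]
orientation: [0.034, 3.13, -0.269]
contact_force: [-0.1, -1.5, 2.6]
gripper_width: 0.403
finger_force: 30.0
```

Emit:
apply_moves --claw 47 --moves '[{"tx": 0,"ty": 0,"tz": 0,"rx": 0,"ry": 0,"rz": 0},{"tx": 0,"ty": 0,"tz": 0,"rx": 0,"ry": 0,"rz": 0},{"tx": 0,"ty": 0,"tz": 0,"rx": 0,"ry": 0,"rz": 0},{"tx": 0,"ty": 0,"tz": -20,"rx": 0,"ry": 0,"rz": 0},{"tx": 0,"ty": 0,"tz": -30,"rx": 0,"ry": 0,"rz": 0},{"tx": 0,"ty": 0,"tz": 0,"rx": -5,"ry": 0,"rz": 0},{"tx": 0,"ty": 0,"tz": 0,"rx": -5,"ry": 0,"rz": 0},{"tx": 0,"ty": -45,"tz": 0,"rx": 0,"ry": 0,"rz": 0},{"tx": 0,"ty": -45,"tz": 0,"rx": 0,"ry": 0,"rz": 0},{"tx": 0,"ty": -45,"tz": 0,"rx": 0,"ry": 0,"rz": 0}]'

```text
time: 46.25
ee_pos: [507.5, 216.9, 201.7]
orientation: [0.033, 3.14, 0.005]
contact_force: [1.2, 0.4, 0.5]
gripper_width: 0.537
finger_force: 0.0
```

Emit:
apply_moves --claw 68 --moves '[{"tx": 0,"ty": -45,"tz": 0,"rx": 0,"ry": 0,"rz": 0},{"tx": 0,"ty": -45,"tz": 0,"rx": 0,"ry": 0,"rz": 0},{"tx": 0,"ty": -45,"tz": 0,"rx": 0,"ry": 0,"rz": 0},{"tx": 0,"ty": -45,"tz": 0,"rx": 0,"ry": 0,"rz": 0},{"tx": 0,"ty": -45,"tz": 0,"rx": 0,"ry": 0,"rz": 0},{"tx": 0,"ty": 0,"tz": 0,"rx": 0,"ry": 0,"rz": 8.2},{"tx": 0,"ty": 0,"tz": 0,"rx": 0,"ry": 0,"rz": 8.2},{"tx": 0,"ty": 0,"tz": 0,"rx": 0,"ry": 0,"rz": 8.2},{"tx": 0,"ty": 0,"tz": 0,"rx": 0,"ry": 0,"rz": 8.2},{"tx": 0,"ty": 0,"tz": 0,"rx": 0,"ry": 0,"rz": 8.2}]'

```text
time: 47.25
ee_pos: [503.0, -6.6, 201.1]
orientation: [1.141, 2.927, 0.005]
contact_force: [-0.4, 0.5, -0.5]
gripper_width: 0.773
finger_force: 0.0
```

Emit:
apply_moves --moves '[{"tx": 0,"ty": 0,"tz": 0,"rx": 0,"ry": 0,"rz": 8.2},{"tx": 0,"ty": 0,"tz": 0,"rx": 0,"ry": 0,"rz": 8.2},{"tx": 0,"ty": 0,"tz": 0,"rx": 0,"ry": 0,"rz": 8.2},{"tx": 0,"ty": 0,"tz": 0,"rx": 0,"ry": 0,"rz": 8.2},{"tx": 0,"ty": 0,"tz": 0,"rx": 0,"ry": 0,"rz": 8.2},{"tx": 0,"ty": 0,"tz": 0,"rx": 0,"ry": 0,"rz": 8.2},{"tx": 0,"ty": 0,"tz": 0,"rx": 0,"ry": 0,"rz": 0},{"tx": 0,"ty": 0,"tz": 0,"rx": 0,"ry": 0,"rz": 0}]'

```text
time: 48.05
ee_pos: [503.0, -6.6, 201.1]
orientation: [-2.244, -2.197, -0.005]
contact_force: [-0.3, -0.5, 0.5]
gripper_width: 0.769
finger_force: 0.0
```

Run:
```python
from roll import *
import pickle
from plan import plan
t=camera("top"); s=camera("scene"); pickle.dump(dict(top=t,scene=s),open("c8.pkl","wb"))
a=cv2.resize(t["image"][170:240,160:300],(784,392),interpolation=cv2.INTER_CUBIC)
b=cv2.resize(t["image"][150:220,400:500],(286,200),interpolation=cv2.INTER_CUBIC)
v=np.zeros((592,784,3),np.uint8); v[:392]=a; v[392:,:286]=b; v[392:,300:]=cv2.resize(s["image"][155:215,345:490],(484,200),interpolation=cv2.INTER_CUBIC)
cv2.imwrite("pics/r5.png",v)
hsv=cv2.cvtColor(t["image"],cv2.COLOR_BGR2HSV); bm=cv2.inRange(hsv,(8,60,150),(25,150,255))
B=comps(bm,t,32,150,900,(400,140,520,205)); print(B)
x,y=B[0][2]; plan((x,y,200,B[0][4]-90),(x,y,36,B[0][4]-90))
```

```text
[(array([445., 182.]), 376.5, array([ 580.3, -396.7]), array([103.1,  46.2]), 88.8)]
t=48.1 pos [503.   -6.6 201.1] yaw -1.3 tilt [0.08 0.18] w 0.772
(np.float64(580.3), np.float64(-396.7), 200, -1.2000000000000028) -> rot [ 0.1 -0.2 -0.1] then t [-388.4   85.4    1.1]
(np.float64(580.3), np.float64(-396.7), 36, -1.2000000000000028) -> rot [0. 0. 0.] then t [  0.   0. 164.]
```

View pics/r5.png

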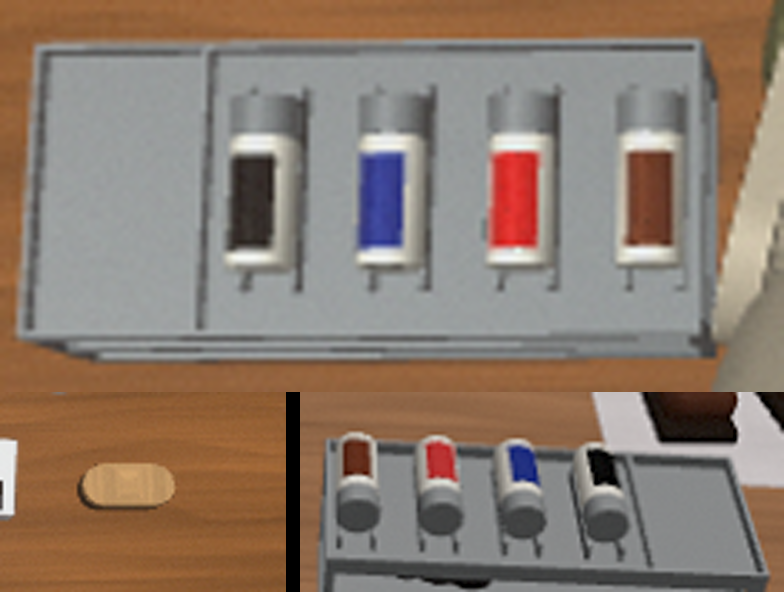

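All four tubes lie in their cradles with patches up; black's is at (251,200), about +2° corrected. The brush hasn't moved, at crop (127,485), so I'll go for it.

Emit:
apply_moves --moves '[{"tx": -43.2,"ty": 9.5,"tz": 0,"rx": 0,"ry": 0,"rz": 0},{"tx": -43.2,"ty": 9.5,"tz": 0,"rx": 0,"ry": 0,"rz": 0},{"tx": -43.2,"ty": 9.5,"tz": 0,"rx": 0,"ry": 0,"rz": 0},{"tx": -43.2,"ty": 9.5,"tz": 0,"rx": 0,"ry": 0,"rz": 0},{"tx": -43.2,"ty": 9.5,"tz": 0,"rx": 0,"ry": 0,"rz": 0},{"tx": -43.2,"ty": 9.5,"tz": 0,"rx": 0,"ry": 0,"rz": 0},{"tx": -43.2,"ty": 9.5,"tz": 0,"rx": 0,"ry": 0,"rz": 0},{"tx": -43.2,"ty": 9.5,"tz": 0,"rx": 0,"ry": 0,"rz": 0},{"tx": -43.2,"ty": 9.5,"tz": 0,"rx": 0,"ry": 0,"rz": 0},{"tx": 0,"ty": 0,"tz": 0,"rx": 0,"ry": 0,"rz": 0}]'

```text
time: 49.15
ee_pos: [578.2, -402.3, 198.3]
orientation: [-2.251, -2.19, -0.004]
contact_force: [-0.3, -0.1, -0.5]
gripper_width: 0.773
finger_force: 0.0
```

Emit:
apply_moves --moves '[{"tx": 0,"ty": 0,"tz": 45,"rx": 0,"ry": 0,"rz": 0},{"tx": 0,"ty": 0,"tz": 45,"rx": 0,"ry": 0,"rz": 0},{"tx": 0,"ty": 0,"tz": 25,"rx": 0,"ry": 0,"rz": 0},{"tx": 0,"ty": 0,"tz": 0,"rx": 0,"ry": 0,"rz": 0},{"tx": 0,"ty": 0,"tz": 0,"rx": 0,"ry": 0,"rz": 0}]'

```text
time: 49.65
ee_pos: [579.4, -397.0, 86.1]
orientation: [-2.248, -2.195, -0.005]
contact_force: [-0.8, 0.5, 0.9]
gripper_width: 0.779
finger_force: 0.0
```

Run:
```python
from roll import *
from plan import plan
s=camera("scene"); hsv=cv2.cvtColor(s["image"],cv2.COLOR_BGR2HSV); bm=cv2.inRange(hsv,(8,60,150),(25,150,255))
print("scene",comps(bm,s,32,100,1200,(120,205,215,250)), proj(s,(580.3,-396.7,32)))
plan((580.3,-396.7,36,-1.2))
```

```text
scene [(array([152., 245.]), 240.5, array([ 664.6, -431.8]), array([ 34.9, 198.8]), -86.3), (array([182., 218.]), 311.5, array([ 571.8, -365.2]), array([163.1,  67.5]), 85.7)] [173.12257736 222.04264468]
t=49.7 pos [ 579.6 -397.3   87.1] yaw -1.4 tilt [0.21 0.06] w 0.770
(580.3, -396.7, 36, -1.2) -> rot [ 0.2 -0.1 -0.2] then t [ 0.7  0.6 51.1]
```

Emit:
apply_moves --moves '[{"tx": 0.6,"ty": 0.6,"tz": 25,"rx": 0,"ry": 0,"rz": 0},{"tx": 0,"ty": 0,"tz": 18,"rx": 0,"ry": 0,"rz": 0},{"tx": 0,"ty": 0,"tz": 8,"rx": 0,"ry": 0,"rz": 0},{"tx": 0,"ty": 0,"tz": 0,"rx": 0,"ry": 0,"rz": 0},{"tx": 0,"ty": 0,"tz": 0,"rx": 0,"ry": 0,"rz": 0}]'

```text
time: 50.2
ee_pos: [580.2, -396.8, 35.8]
orientation: [2.248, 2.193, 0.005]
contact_force: [-0.4, 0.4, 0.0]
gripper_width: 0.773
finger_force: 0.0
```

Emit:
apply_moves --claw 35 --moves '[{"tx": 0,"ty": 0,"tz": 0,"rx": 0,"ry": 0,"rz": 0},{"tx": 0,"ty": 0,"tz": 0,"rx": 0,"ry": 0,"rz": 0},{"tx": 0,"ty": 0,"tz": 0,"rx": 0,"ry": 0,"rz": 0},{"tx": 0,"ty": 0,"tz": 0,"rx": 0,"ry": 0,"rz": 0},{"tx": 0,"ty": 0,"tz": 0,"rx": 0,"ry": 0,"rz": 0}]'

```text
time: 50.7
ee_pos: [579.8, -396.5, 34.7]
orientation: [-2.249, -2.193, -0.005]
contact_force: [-0.0, 0.1, 5.6]
gripper_width: 0.541
finger_force: 30.0
```

Emit:
apply_moves --moves '[{"tx": 0,"ty": 0,"tz": -20,"rx": 0,"ry": 0,"rz": 0},{"tx": 0,"ty": 0,"tz": -45,"rx": 0,"ry": 0,"rz": 0},{"tx": 0,"ty": 0,"tz": -45,"rx": 0,"ry": 0,"rz": 0},{"tx": 0,"ty": 0,"tz": -45,"rx": 0,"ry": 0,"rz": 0},{"tx": 43.5,"ty": 0,"tz": -5,"rx": 0,"ry": 0,"rz": 0},{"tx": 43.5,"ty": 0,"tz": 0,"rx": 0,"ry": 0,"rz": 0},{"tx": 43.5,"ty": 0,"tz": 0,"rx": 0,"ry": 0,"rz": 0},{"tx": 43.5,"ty": 0,"tz": 0,"rx": 0,"ry": 0,"rz": 0},{"tx": 43.5,"ty": 0,"tz": 0,"rx": 0,"ry": 0,"rz": 0},{"tx": 43.5,"ty": 0,"tz": 0,"rx": 0,"ry": 0,"rz": 0}]'

```text
time: 51.7
ee_pos: [585.5, -134.1, 194.4]
orientation: [-2.248, -2.192, -0.004]
contact_force: [0.3, 0.2, -0.5]
gripper_width: 0.54
finger_force: 30.0
```

Emit:
apply_moves --moves '[{"tx": 43.5,"ty": 0,"tz": 0,"rx": 0,"ry": 0,"rz": 0},{"tx": 43.5,"ty": 0,"tz": 0,"rx": 0,"ry": 0,"rz": 0},{"tx": 0,"ty": 0,"tz": 0,"rx": 0,"ry": 0,"rz": -8},{"tx": 0,"ty": 0,"tz": 0,"rx": 0,"ry": 0,"rz": -8},{"tx": 0,"ty": 0,"tz": 0,"rx": 0,"ry": 0,"rz": -8},{"tx": 0,"ty": 0,"tz": 0,"rx": 0,"ry": 0,"rz": -8},{"tx": 0,"ty": 0,"tz": 0,"rx": 0,"ry": 0,"rz": -8},{"tx": 0,"ty": 0,"tz": 0,"rx": 0,"ry": 0,"rz": -8},{"tx": 0,"ty": 0,"tz": 0,"rx": 0,"ry": 0,"rz": -8},{"tx": 0,"ty": 0,"tz": 0,"rx": 0,"ry": 0,"rz": -8}]'

```text
time: 52.7
ee_pos: [587.8, -48.9, 194.6]
orientation: [-0.736, -3.054, -0.005]
contact_force: [0.2, -0.4, -2.0]
gripper_width: 0.536
finger_force: 30.0
```

Emit:
apply_moves --moves '[{"tx": 0,"ty": 0,"tz": 0,"rx": 0,"ry": 0,"rz": -8},{"tx": 0,"ty": 0,"tz": 0,"rx": 0,"ry": 0,"rz": -8},{"tx": 0,"ty": 0,"tz": 0,"rx": 0,"ry": 0,"rz": -8},{"tx": 0,"ty": 0,"tz": 0,"rx": 0,"ry": 0,"rz": -2},{"tx": 0,"ty": 0,"tz": 0,"rx": 0,"ry": 0,"rz": 0}]'

```text
time: 53.2
ee_pos: [587.9, -48.9, 194.7]
orientation: [0.039, 3.141, 0.005]
contact_force: [0.4, -0.2, -2.3]
gripper_width: 0.537
finger_force: 30.0
```

```bash
python3 plan.py 512 426.5 225 89 512 426.5 152 89
```

```text
t=53.2 pos [587.9 -48.9 194.7] yaw 88.6 tilt [0.02 0.19] w 0.537
(512.0, 426.5, 225.0, 89.0) -> rot [ 0.2  0.  -0.4] then t [ 84.1 474.  -30.3]
(512.0, 426.5, 152.0, 89.0) -> rot [0. 0. 0.] then t [ 0.  0. 73.]
```

Emit:
apply_moves --moves '[{"tx": 0,"ty": 0,"tz": -30,"rx": 0,"ry": 0,"rz": -0.4},{"tx": 8.4,"ty": 47.4,"tz": 0,"rx": 0,"ry": 0,"rz": 0},{"tx": 8.4,"ty": 47.4,"tz": 0,"rx": 0,"ry": 0,"rz": 0},{"tx": 8.4,"ty": 47.4,"tz": 0,"rx": 0,"ry": 0,"rz": 0},{"tx": 8.4,"ty": 47.4,"tz": 0,"rx": 0,"ry": 0,"rz": 0},{"tx": 8.4,"ty": 47.4,"tz": 0,"rx": 0,"ry": 0,"rz": 0},{"tx": 8.4,"ty": 47.4,"tz": 0,"rx": 0,"ry": 0,"rz": 0},{"tx": 8.4,"ty": 47.4,"tz": 0,"rx": 0,"ry": 0,"rz": 0},{"tx": 8.4,"ty": 47.4,"tz": 0,"rx": 0,"ry": 0,"rz": 0},{"tx": 8.4,"ty": 47.4,"tz": 0,"rx": 0,"ry": 0,"rz": 0}]'

```text
time: 54.2
ee_pos: [519.4, 380.7, 226.1]
orientation: [0.031, 3.141, 0.004]
contact_force: [2.0, 0.1, -2.0]
gripper_width: 0.537
finger_force: 30.0
```

Emit:
apply_moves --moves '[{"tx": 8.4,"ty": 47.4,"tz": 0,"rx": 0,"ry": 0,"rz": 0},{"tx": 0,"ty": 0,"tz": 0,"rx": 0,"ry": 0,"rz": 0},{"tx": 0,"ty": 0,"tz": 35,"rx": 0,"ry": 0,"rz": 0},{"tx": 0,"ty": 0,"tz": 0,"rx": 0,"ry": 0,"rz": 0},{"tx": 0,"ty": 0,"tz": 0,"rx": 0,"ry": 0,"rz": 0}]'

```text
time: 54.7
ee_pos: [512.8, 425.9, 191.4]
orientation: [0.03, 3.141, 0.003]
contact_force: [0.6, -0.5, -0.9]
gripper_width: 0.539
finger_force: 30.0
```

```bash
python3 plan.py 512 426.5 152 89
python3 - <<'E'
from h import *
s=camera("scene")
cv2.imwrite("pics/p5.png",cv2.resize(s["image"][130:220,340:500],(640,360),interpolation=cv2.INTER_CUBIC))
E
```

```text
t=54.7 pos [512.8 425.9 191.4] yaw 88.9 tilt [0.01 0.12] w 0.539
(512.0, 426.5, 152.0, 89.0) -> rot [ 0.1  0.  -0.1] then t [ 0.8  0.6 39.4]
```

View pics/p5.png

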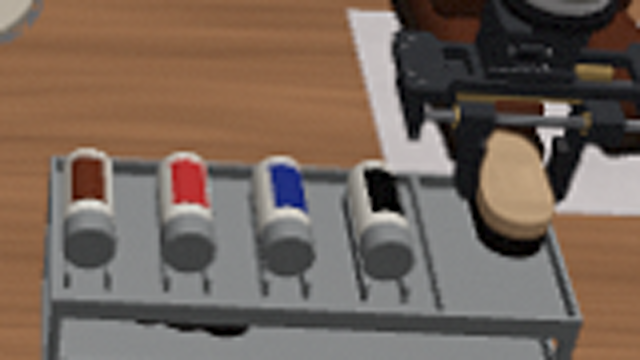

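The brush is over the bay at crop (515,190), so I'll lower it.

Emit:
apply_moves --moves '[{"tx": 0.5,"ty": 0.5,"tz": 20,"rx": 0,"ry": 0,"rz": 0},{"tx": 0,"ty": 0,"tz": 12,"rx": 0,"ry": 0,"rz": 0},{"tx": 0,"ty": 0,"tz": 4,"rx": 0,"ry": 0,"rz": 0},{"tx": 0,"ty": 0,"tz": 0,"rx": 0,"ry": 0,"rz": 0},{"tx": 0,"ty": 0,"tz": 0,"rx": 0,"ry": 0,"rz": 0}]'

```text
time: 55.25
ee_pos: [512.6, 427.2, 156.3]
orientation: [0.029, 3.139, 0.006]
contact_force: [0.4, -0.2, -1.1]
gripper_width: 0.542
finger_force: 30.0
```

Emit:
apply_moves --moves '[{"tx": 0,"ty": 0,"tz": 1.5,"rx": 0,"ry": 0,"rz": 0},{"tx": 0,"ty": 0,"tz": 0,"rx": 0,"ry": 0,"rz": 0}]'

```text
time: 55.45
ee_pos: [512.3, 427.2, 154.3]
orientation: [0.028, 3.14, 0.005]
contact_force: [-0.1, -0.3, -1.1]
gripper_width: 0.543
finger_force: 30.0
```

Emit:
apply_moves --moves '[{"tx": 0,"ty": 0,"tz": 1,"rx": 0,"ry": 0,"rz": 0},{"tx": 0,"ty": 0,"tz": 0,"rx": 0,"ry": 0,"rz": 0}]'

```text
time: 55.65
ee_pos: [512.2, 427.2, 152.9]
orientation: [0.028, 3.14, 0.005]
contact_force: [-0.3, -0.6, -2.6]
gripper_width: 0.538
finger_force: 30.0
```

Emit:
apply_moves --moves '[{"tx": 0,"ty": 0,"tz": 1,"rx": 0,"ry": 0,"rz": 0},{"tx": 0,"ty": 0,"tz": 0,"rx": 0,"ry": 0,"rz": 0}]'

```text
time: 55.85
ee_pos: [512.2, 427.1, 151.8]
orientation: [0.028, 3.14, 0.005]
contact_force: [0.7, 0.2, -0.9]
gripper_width: 0.54
finger_force: 30.0
```

Emit:
apply_moves --moves '[{"tx": 0,"ty": 0,"tz": 1,"rx": 0,"ry": 0,"rz": 0},{"tx": 0,"ty": 0,"tz": 0,"rx": 0,"ry": 0,"rz": 0}]'

```text
time: 56.05
ee_pos: [512.2, 427.1, 150.8]
orientation: [0.028, 3.14, 0.005]
contact_force: [1.0, -0.5, -2.3]
gripper_width: 0.54
finger_force: 30.0
```

Emit:
apply_moves --moves '[{"tx": 0,"ty": 0,"tz": 1,"rx": 0,"ry": 0,"rz": 0},{"tx": 0,"ty": 0,"tz": 0,"rx": 0,"ry": 0,"rz": 0}]'

```text
time: 56.25
ee_pos: [512.3, 427.2, 149.9]
orientation: [0.028, 3.14, 0.005]
contact_force: [-1.3, -0.4, -1.1]
gripper_width: 0.544
finger_force: 30.0
```

Emit:
apply_moves --moves '[{"tx": 0,"ty": 0,"tz": 0.7,"rx": 0,"ry": 0,"rz": 0},{"tx": 0,"ty": 0,"tz": 0,"rx": 0,"ry": 0,"rz": 0}]'

```text
time: 56.45
ee_pos: [512.3, 427.2, 149.7]
orientation: [0.028, 3.139, 0.005]
contact_force: [-0.9, -0.4, 2.5]
gripper_width: 0.54
finger_force: 30.0
```

Contact. Now release, retreat and check.

Emit:
apply_moves --claw 56 --moves '[{"tx": 0,"ty": 0,"tz": 0,"rx": 0,"ry": 0,"rz": 0},{"tx": 0,"ty": 0,"tz": 0,"rx": 0,"ry": 0,"rz": 0},{"tx": 0,"ty": 0,"tz": 0,"rx": 0,"ry": 0,"rz": 0},{"tx": 0,"ty": 0,"tz": -15,"rx": 0,"ry": 0,"rz": 0},{"tx": 0,"ty": 0,"tz": -40,"rx": 0,"ry": 0,"rz": 0},{"tx": 0,"ty": 0,"tz": -45,"rx": 0,"ry": 0,"rz": 0},{"tx": 35,"ty": -25,"tz": 0,"rx": 0,"ry": 0,"rz": 0},{"tx": 35,"ty": -35,"tz": 0,"rx": 0,"ry": 0,"rz": 0},{"tx": 25,"ty": -40,"tz": 0,"rx": 0,"ry": 0,"rz": 0},{"tx": 15,"ty": -45,"tz": 0,"rx": 0,"ry": 0,"rz": 0}]'

```text
time: 57.45
ee_pos: [397.4, 283.0, 248.7]
orientation: [0.025, 3.14, 0.005]
contact_force: [1.3, -0.2, 0.6]
gripper_width: 0.633
finger_force: 0.0
```

Emit:
apply_moves --moves '[{"tx": 0,"ty": -46,"tz": 0,"rx": 0,"ry": 0,"rz": 0},{"tx": 0,"ty": -46,"tz": 0,"rx": 0,"ry": 0,"rz": 0},{"tx": 0,"ty": -46,"tz": 0,"rx": 0,"ry": 0,"rz": 0},{"tx": 0,"ty": -46,"tz": 0,"rx": 0,"ry": 0,"rz": 0},{"tx": 0,"ty": -46,"tz": 0,"rx": 0,"ry": 0,"rz": 0},{"tx": 0,"ty": -46,"tz": 0,"rx": 0,"ry": 0,"rz": 0},{"tx": 0,"ty": 0,"tz": 0,"rx": 0,"ry": 0,"rz": 0},{"tx": 0,"ty": 0,"tz": 0,"rx": 0,"ry": 0,"rz": 0}]'

```text
time: 58.25
ee_pos: [394.5, 7.4, 247.9]
orientation: [0.033, 3.14, 0.005]
contact_force: [-0.7, 0.8, 0.2]
gripper_width: 0.637
finger_force: 0.0
```

Run:
```python
from h import *
t=camera("top"); s=camera("scene")
v=np.zeros((592,784,3),np.uint8); v[:392]=cv2.resize(t["image"][170:240,160:300],(784,392),interpolation=cv2.INTER_CUBIC)
v[392:,:]=cv2.resize(s["image"][150:245,200:490],(784,200),interpolation=cv2.INTER_CUBIC)
cv2.imwrite("pics/fin.png",v); print(get_state()["contact_force"],get_state()["ee_pos"])
```

```text
[-0.0259314  -0.83538037 -0.28431205] [394.44108204   8.82749505 247.83700261]
```

View pics/fin.png

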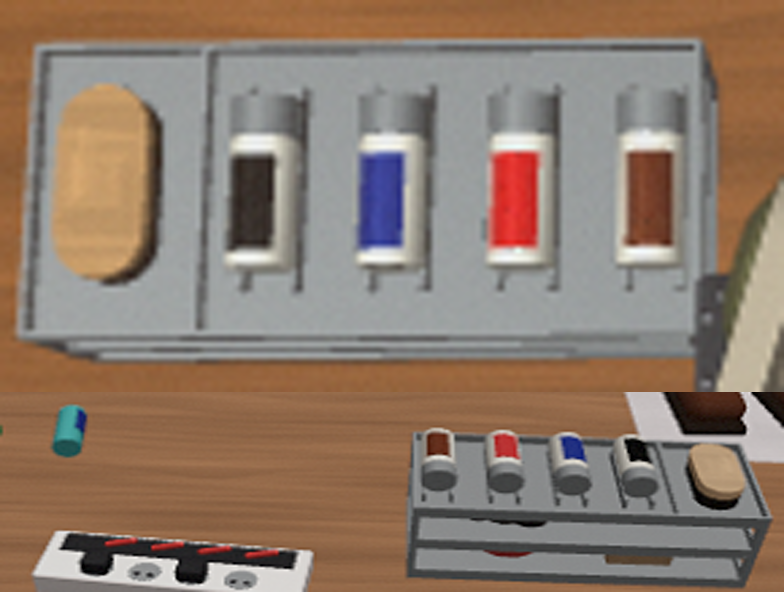

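The final picture shows the brush standing in the bay at (105,182), all four tubes patch up in their cradles at (251–650,200), and all four toggles off. Handing in.

```bash
python3 -c "from workcell import hand_in; print(hand_in())"
```

```text
the job is handed in; nothing more can be done
None
```

The job is handed in at about 58 s: all four toggles were swept off in one drag first, the four tubes lie in the cradles patch up (by my camera estimates within about 6°), and the brush stands bristles down in the bay; the hand-in returned no verdict.

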